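Pin the pedal-linkage levers into their clevises

ROBOT

A 7-joint arm with a two-finger parallel gripper is mounted at the origin on the work surface. World frame = base frame: x ahead of the robot, y to its left, z up, the work surface at z = 0. Lengths are in m, angles in degrees, forces in N, time in s.
With the tool pointing down it reaches from about 0.425 to 0.875 m from the base axis. Payload 4.7 kg.
Tool frame: the origin (TCP) lies on the front face of the gripper's body, between the roots of the fingers; the fingertips stand 70 mm ahead of it and the grasp point (between the pads) lies 51 mm ahead of it (tip_extent is the distance from the TCP to the fingertips, in m); z points along the fingers, y is the direction in which the jaws open and shut (so a half turn about z gives the same grasp; the last joint's range is limited). The gripper opens to 87 mm and grips with 3 to 60 N. Pads are 19 mm wide; open, the fingers measure 117 mm over their backs; the gripper's body (75 mm by 190 mm) begins 51 mm behind the grasp point.
Start: joints at [-62.275, 18.392, -4.016, 83.108, 1.295, 78.541, -3.26], TCP at [0.294, 0.58, 0.292] pointing down, gripper open.
Joint ranges: [-163.93, 163.93], [-17.29, 119.83], [-79.2, 71.16], [3.27, 140.29], [-89.18, 269.18], [5.43, 117.66], [-154.24, 154.24]. Speed limits (degrees/s): [147.25, 147.25, 180, 180, 180, 180, 180].

INTERFACE

Orientations are given as [roll, pitch, yaw] about the fixed x, y, z axes, in that order (R = Rz(yaw) Ry(pitch) Rx(roll)).
In Python, from cell import * gives the robot as it stands.
- The arm moves only by the tool carry_out, never from a script. Its argument "increments" is text: rows parted by semicolons, each of 7 numbers parted by spaces: the opening, from 0 (shut) to 1 (fully open), then the shift along the tool's x, y, z in m, then the turn, a rotation vector about the tool's x, y, z in degrees. A call has 1 to 20 rows; each row shifts and turns the pose as measured when the row begins, along the tool's axes as they then stand; what a row does not reach is not made up. A row lasts 1/8 s, in which the tool goes at most 62.5 mm and 10.7 degrees, less where a joint would pass 70% of its speed; a pose out of reach is approached as far as the arm can. A call is refused whole if a number of a shift passes 0.0625 or a number of a turn 10.7, either way. A call with a gripper value outside its range is refused whole. The fingers move at their own pace and stop on an object; "force" is the grip in N (left out, the last holds). Time passes only in rows, so rows that do not move let the fingers close. It gives the time, the measured TCP pose, the force and the opening at its end, in the units of the state.
- get_obs(): the state, without advancing time (a new reading comes with each control period).
- read_camera(name): name is "side" or "top"; returns a dict with "img" (480x640x3 uint8, blue, green, red), "fx", "fy", "cx", "cy" (pixels), "world_from_camera" (4x4, takes a point from camera to world coordinates). Camera axes: x right, y down, z forward; pixel columns grow to the right and rows downward; lengths in m; the calibration is good to about 2 mm. A picture is of the moment at which its call begins. There is no depth.
- sign_off(): hands the job in, once; it reports no verdict.
Trained networks look in a picture, given as the dict that the camera call returned (one of the last four; its "shot" number tells which), for a name from the list of things; names that differ only in an ending like _2 or _b are one class to them, and where a whole thing is asked for, a point or a joint stands for the part that bears it (a point fixed in the world has none). Each returns a list of dicts, best first, with "confidence" (0 to 1); they miss things now and then, are a little off and sometimes report something else, mostly with a low value. They report only what shows in the picture. A call takes as long as a camera call.
- masks_of(target, picture): "pixels" (480x640 bool, what is visible of it) and "bbox" ([left, top, right, bottom] in pixels, round what is visible of it).
The state is a dict: "time_s": time; "qpos": joint angles; "joint_velocities": joint speeds; "effort": joint torques, N m; "tool_pos": TCP position; "tool_rot": TCP orientation; "force": force on the tool from outside, world axes, zero at the start; "wrist_torque": the same for the moment, N m; "grip_width": finger opening in m.
Only numpy, scipy, OpenCV 4.12 (cv2) and the standard library are available. Lean on these libraries where they do the work, as an engineer would, in place of code of your own. Each camera call takes 0.05 s, during which the arm holds its last target.

TASK

Fit the pedal linkage: slide every loose aluminium lever into a clevis of its own on the red base (any free one), line up its eye with the bore, and push a pin from the rack down through both until its collar sits on the steel tine. The pins wait under dust caps: take every cap off and leave all the caps mouth down on the black mat, nested over one another in one straight, fully seated stack. Leave any spare pin standing in the rack and do not disturb the jars, tools and other things on the table.

Things in the scene. Friction and masses are not known exactly. Their poses are not given: they have to be found in the camera images.
- base: Red base fixed to the table, 70 x 212 (y) x 49 mm high: 22 mm bottom block, back web, 3 steel upper tines (36 mm wide, 41 to 49 mm above the table) making 3 clevises 78 mm apart along y. Slots, 22 to 41 mm high, open to -x (robot side); levers slide in towards +x, web face 23 mm past the bore axes, tine and block fronts 20 and 25 mm before. Origin: on the table under the middle bore.
- bore0 (a point): Mouth of the left (+y) clevis bore, on top of the upper tine, 49 mm above the table. The vertical bore, 13.5 mm diameter, goes on through the slot and the bottom block to the table. Axes as the base: x points into the slot.
- bore1 (a point): Mouth of the middle clevis bore, on top of the upper tine, 49 mm above the table. The vertical bore, 13.5 mm diameter, goes on through the slot and the bottom block to the table. Axes as the base: x points into the slot.
- bore2 (a point): Mouth of the right (-y) clevis bore, on top of the upper tine, 49 mm above the table. The vertical bore, 13.5 mm diameter, goes on through the slot and the bottom block to the table. Axes as the base: x points into the slot.
- lever0: Loose aluminium lever (alike; 2 or 3 present), 0.2 kg: upright block 48 x 24 mm, 46 mm high (grip its 24 mm), on a dark sole 5 mm thick (x -28 to 40, y +-27 mm). A flat arm 30 mm wide, 10 mm thick runs along +x to 90 mm from the origin, 24 to 34 mm above the table: it slides into a slot with the sole on the table. Origin: on the table under the block's centre; x towards the eye, z up.
- eye0 (a point): Centre of the 13.5 mm vertical through hole in lever0's arm, at the arm's top face: 70 mm along x and 34 mm up from the lever's origin.
- lever1: Loose aluminium lever (alike; 2 or 3 present), 0.2 kg: upright block 48 x 24 mm, 46 mm high (grip its 24 mm), on a dark sole 5 mm thick (x -28 to 40, y +-27 mm). A flat arm 30 mm wide, 10 mm thick runs along +x to 90 mm from the origin, 24 to 34 mm above the table: it slides into a slot with the sole on the table. Origin: on the table under the block's centre; x towards the eye, z up.
- eye1 (a point): Centre of the 13.5 mm vertical through hole in lever1's arm, at the arm's top face: 70 mm along x and 34 mm up from the lever's origin.
- lever2: Loose aluminium lever (alike; 2 or 3 present), 0.2 kg: upright block 48 x 24 mm, 46 mm high (grip its 24 mm), on a dark sole 5 mm thick (x -28 to 40, y +-27 mm). A flat arm 30 mm wide, 10 mm thick runs along +x to 90 mm from the origin, 24 to 34 mm above the table: it slides into a slot with the sole on the table. Origin: on the table under the block's centre; x towards the eye, z up.
- eye2 (a point): Centre of the 13.5 mm vertical through hole in lever2's arm, at the arm's top face: 70 mm along x and 34 mm up from the lever's origin.
- pin0: Loose clevis pin (alike), 60 g, upright: shank 12 mm diameter, 46 mm long, lowest 10 mm tapered to a 4 mm nose; collar 22 mm diameter, 3 mm thick, underside 46 mm above the tip; then a grip 16 mm diameter, 30 mm high; 79 mm in all. Starts in a rack well, tip 4 mm above the table, maybe under a cap. Fully home in a clevis: tip 3 mm above the table. Origin: tip; z to the head.
- pin1: Loose clevis pin (alike), 60 g, upright: shank 12 mm diameter, 46 mm long, lowest 10 mm tapered to a 4 mm nose; collar 22 mm diameter, 3 mm thick, underside 46 mm above the tip; then a grip 16 mm diameter, 30 mm high; 79 mm in all. Starts in a rack well, tip 4 mm above the table, maybe under a cap. Fully home in a clevis: tip 3 mm above the table. Origin: tip; z to the head.
- pin2: Loose clevis pin (alike), 60 g, upright: shank 12 mm diameter, 46 mm long, lowest 10 mm tapered to a 4 mm nose; collar 22 mm diameter, 3 mm thick, underside 46 mm above the tip; then a grip 16 mm diameter, 30 mm high; 79 mm in all. Starts in a rack well, tip 4 mm above the table, maybe under a cap. Fully home in a clevis: tip 3 mm above the table. Origin: tip; z to the head.
- rack: Wooden pin rack, fixed, 232 (x) x 70 (y) x 50 mm high, with three vertical wells (14 mm diameter, right through) in a row along its x at -76, 0 and +76 mm, each holding a pin whose collar rests on the rack's top. Origin: centre of the underside.
- cap0: Loose yellow plastic cap, 40 g, mouth down over pin0 on the rack (same shape; two or three present): hollow bell, 62 mm across at the open bottom rim, 40 mm at 46 mm height, wall 2.5 mm, ceiling inside at 43 mm; on top a solid round grip 31 mm diameter, 20 mm high; 66 mm in all. A cap nested on another stands 23 mm higher. Origin: centre of the bottom rim; z up.
- cap1: Loose blue plastic cap, 40 g, mouth down over pin1 on the rack (same shape; two or three present): hollow bell, 62 mm across at the open bottom rim, 40 mm at 46 mm height, wall 2.5 mm, ceiling inside at 43 mm; on top a solid round grip 31 mm diameter, 20 mm high; 66 mm in all. A cap nested on another stands 23 mm higher. Origin: centre of the bottom rim; z up.
- cap2: Loose red plastic cap, 40 g, mouth down over pin2 on the rack (same shape; two or three present): hollow bell, 62 mm across at the open bottom rim, 40 mm at 46 mm height, wall 2.5 mm, ceiling inside at 43 mm; on top a solid round grip 31 mm diameter, 20 mm high; 66 mm in all. A cap nested on another stands 23 mm higher. Origin: centre of the bottom rim; z up.
- mat: Black rubber mat, fixed, 100 x 100 mm, 4 mm thick, where the caps are stacked. Origin: centre of the underside.
- jar_white: Bystander: jar with a red lid, 54 mm diameter, 65 mm high. Origin: centre of the underside.
- jar_clear: Bystander: jar with a blue lid, 54 mm diameter, 65 mm high. Origin: centre of the underside.
- driver: Bystander: screwdriver lying on the table.
- spanner: Bystander: spanner lying on the table.
- marker: Bystander: grey marker pen lying on the table, 130 mm long.
- bearing: Bystander: steel bearing ring, 48 mm diameter, 14 mm high. Origin: centre of the underside.

How it is judged (in metres and radians):
At the end, for the whole second after the job is handed in: Each lever: eye within 4 mm of a bore, an upright pin through both, its tip under 7 mm above the table. Other pins down in rack wells. All caps upright, at rest, on the mat (within 50 mm of its centre), on one axis within 6 mm, any two origins at most 53 mm apart (((horizontal distance between eye0 and bore0 below 0.004 m and height (world z) of eye0 below 0.041 m and ((horizontal distance between pin0 and bore0 below 0.004 m and height (world z) of pin0 below 0.007 m and angle between pin0's own z axis and vertical below 0.12 rad) or (horizontal distance between pin1 and bore0 below 0.004 m and height (world z) of pin1 below 0.007 m and angle between pin1's own z axis and vertical below 0.12 rad) or (horizontal distance between pin2 and bore0 below 0.004 m and height (world z) of pin2 below 0.007 m and angle between pin2's own z axis and vertical below 0.12 rad))) or (horizontal distance between eye0 and bore1 below 0.004 m and height (world z) of eye0 below 0.041 m and ((horizontal distance between pin0 and bore1 below 0.004 m and height (world z) of pin0 below 0.007 m and angle between pin0's own z axis and vertical below 0.12 rad) or (horizontal distance between pin1 and bore1 below 0.004 m and height (world z) of pin1 below 0.007 m and angle between pin1's own z axis and vertical below 0.12 rad) or (horizontal distance between pin2 and bore1 below 0.004 m and height (world z) of pin2 below 0.007 m and angle between pin2's own z axis and vertical below 0.12 rad))) or (horizontal distance between eye0 and bore2 below 0.004 m and height (world z) of eye0 below 0.041 m and ((horizontal distance between pin0 and bore2 below 0.004 m and height (world z) of pin0 below 0.007 m and angle between pin0's own z axis and vertical below 0.12 rad) or (horizontal distance between pin1 and bore2 below 0.004 m and height (world z) of pin1 below 0.007 m and angle between pin1's own z axis and vertical below 0.12 rad) or (horizontal distance between pin2 and bore2 below 0.004 m and height (world z) of pin2 below 0.007 m and angle between pin2's own z axis and vertical below 0.12 rad)))) and ((horizontal distance between eye1 and bore0 below 0.004 m and height (world z) of eye1 below 0.041 m and ((horizontal distance between pin0 and bore0 below 0.004 m and height (world z) of pin0 below 0.007 m and angle between pin0's own z axis and vertical below 0.12 rad) or (horizontal distance between pin1 and bore0 below 0.004 m and height (world z) of pin1 below 0.007 m and angle between pin1's own z axis and vertical below 0.12 rad) or (horizontal distance between pin2 and bore0 below 0.004 m and height (world z) of pin2 below 0.007 m and angle between pin2's own z axis and vertical below 0.12 rad))) or (horizontal distance between eye1 and bore1 below 0.004 m and height (world z) of eye1 below 0.041 m and ((horizontal distance between pin0 and bore1 below 0.004 m and height (world z) of pin0 below 0.007 m and angle between pin0's own z axis and vertical below 0.12 rad) or (horizontal distance between pin1 and bore1 below 0.004 m and height (world z) of pin1 below 0.007 m and angle between pin1's own z axis and vertical below 0.12 rad) or (horizontal distance between pin2 and bore1 below 0.004 m and height (world z) of pin2 below 0.007 m and angle between pin2's own z axis and vertical below 0.12 rad))) or (horizontal distance between eye1 and bore2 below 0.004 m and height (world z) of eye1 below 0.041 m and ((horizontal distance between pin0 and bore2 below 0.004 m and height (world z) of pin0 below 0.007 m and angle between pin0's own z axis and vertical below 0.12 rad) or (horizontal distance between pin1 and bore2 below 0.004 m and height (world z) of pin1 below 0.007 m and angle between pin1's own z axis and vertical below 0.12 rad) or (horizontal distance between pin2 and bore2 below 0.004 m and height (world z) of pin2 below 0.007 m and angle between pin2's own z axis and vertical below 0.12 rad)))) and ((horizontal distance between eye2 and bore0 below 0.004 m and height (world z) of eye2 below 0.041 m and ((horizontal distance between pin0 and bore0 below 0.004 m and height (world z) of pin0 below 0.007 m and angle between pin0's own z axis and vertical below 0.12 rad) or (horizontal distance between pin1 and bore0 below 0.004 m and height (world z) of pin1 below 0.007 m and angle between pin1's own z axis and vertical below 0.12 rad) or (horizontal distance between pin2 and bore0 below 0.004 m and height (world z) of pin2 below 0.007 m and angle between pin2's own z axis and vertical below 0.12 rad))) or (horizontal distance between eye2 and bore1 below 0.004 m and height (world z) of eye2 below 0.041 m and ((horizontal distance between pin0 and bore1 below 0.004 m and height (world z) of pin0 below 0.007 m and angle between pin0's own z axis and vertical below 0.12 rad) or (horizontal distance between pin1 and bore1 below 0.004 m and height (world z) of pin1 below 0.007 m and angle between pin1's own z axis and vertical below 0.12 rad) or (horizontal distance between pin2 and bore1 below 0.004 m and height (world z) of pin2 below 0.007 m and angle between pin2's own z axis and vertical below 0.12 rad))) or (horizontal distance between eye2 and bore2 below 0.004 m and height (world z) of eye2 below 0.041 m and ((horizontal distance between pin0 and bore2 below 0.004 m and height (world z) of pin0 below 0.007 m and angle between pin0's own z axis and vertical below 0.12 rad) or (horizontal distance between pin1 and bore2 below 0.004 m and height (world z) of pin1 below 0.007 m and angle between pin1's own z axis and vertical below 0.12 rad) or (horizontal distance between pin2 and bore2 below 0.004 m and height (world z) of pin2 below 0.007 m and angle between pin2's own z axis and vertical below 0.12 rad)))) and ((horizontal distance between pin0 and bore0 below 0.004 m and height (world z) of pin0 below 0.007 m) or (horizontal distance between pin0 and bore1 below 0.004 m and height (world z) of pin0 below 0.007 m) or (horizontal distance between pin0 and bore2 below 0.004 m and height (world z) of pin0 below 0.007 m) or (x of pin0 in the frame of rack between -0.09 and 0.09 m and y of pin0 in the frame of rack between -0.01 and 0.01 m and height (world z) of pin0 below 0.01 m)) and ((horizontal distance between pin1 and bore0 below 0.004 m and height (world z) of pin1 below 0.007 m) or (horizontal distance between pin1 and bore1 below 0.004 m and height (world z) of pin1 below 0.007 m) or (horizontal distance between pin1 and bore2 below 0.004 m and height (world z) of pin1 below 0.007 m) or (x of pin1 in the frame of rack between -0.09 and 0.09 m and y of pin1 in the frame of rack between -0.01 and 0.01 m and height (world z) of pin1 below 0.01 m)) and ((horizontal distance between pin2 and bore0 below 0.004 m and height (world z) of pin2 below 0.007 m) or (horizontal distance between pin2 and bore1 below 0.004 m and height (world z) of pin2 below 0.007 m) or (horizontal distance between pin2 and bore2 below 0.004 m and height (world z) of pin2 below 0.007 m) or (x of pin2 in the frame of rack between -0.09 and 0.09 m and y of pin2 in the frame of rack between -0.01 and 0.01 m and height (world z) of pin2 below 0.01 m)) and horizontal distance between each of cap0, cap1, cap2 and mat below 0.05 m and height (world z) of each of cap0, cap1, cap2 below 0.056 m and angle between each of cap0, cap1, cap2's own z axis and vertical below 0.12 rad and linear speed of each of cap0, cap1, cap2 below 0.02 m/s and horizontal distance between cap0 and cap1 below 0.006 m and distance between cap0 and cap1 below 0.053 m and horizontal distance between each of cap0, cap1 and cap2 below 0.006 m and distance between each of cap0, cap1 and cap2 below 0.053 m); the robot touches nothing.
It fails at once if a jar, tool or other bystander is moved by more than 3 cm (distance of any of jar_white, jar_clear, driver, spanner, marker, bearing from where it was at the start of the episode above 0.03 m).
Of lever0, lever1, lever2 only 2 to 3 are there at a start; the rules pass over those that are not, and their reading is None.
Of cap0, cap1, cap2 only 2 to 3 are there at a start; the rules pass over those that are not, and their reading is None.
At some moment in a run one of lever0, lever1, lever2 may be knocked a few centimetres aside while the robot is not near it.
It also fails if it takes over 210 s, if anything falls off the work surface, if the arm or the gripper's body presses on something with over 40 N, if the wrist force passes 120 N, or if a joint passes its speed limit or range.

## Working session

There is one attempt and no reset: what is moved stays moved. The work goes in short steps, Python scripts to look and compute and a tool call to move; the robot and the scene stay as the last step left them, time stands still between calls to the robot, and variables do not carry over. Pictures are saved under pics/ and viewed, and the job is handed in when it is done.

Besides the shell and the picture viewer there is one more tool, called as name(argument=value, ...) on one line, values as JSON. carry_out: Moves the arm, as the interface text tells. Its arguments: {"type":"object","properties":{"increments":{"type":"string"},"force":{"type":"number"}},"required":["increments"]}

```bash
ls; mkdir -p pics; python3 - <<'E'
from cell import *
import cv2
o=get_obs(); print({k:o[k] for k in('time_s','tool_pos','tool_rot','force','grip_width')})
for n in('top','side'):
    p=read_camera(n); cv2.imwrite(f'pics/a_{n}.png',p['img']); print(n,p['fx'],p['fy'],p['cx'],p['cy'],p['world_from_camera'],p['shot'])
E
```

```text
pics
{'time_s': 0.0, 'tool_pos': array([0.29408788, 0.57917076, 0.29112107]), 'tool_rot': array([-1.79885527e+02,  4.65594505e-03,  1.53083982e+02]), 'force': array([-0.03394235,  0.57850979, -0.12805897]), 'grip_width': 0.08740846509803933}
top 584.2474925149689 584.2474925149689 318.021848955519 244.08805394370506 [[ 0.00735674 -0.99138196  0.13079637  0.41045879]
 [-0.99988625 -0.00557066  0.01401607 -0.00983349]
 [-0.01316666 -0.13088461 -0.99131017  1.57562942]
 [ 0.          0.          0.          1.        ]] 1
side 507.82805116364636 507.82805116364636 324.5939358103119 235.65295188080907 [[ 0.82028809 -0.36230593  0.44256283  0.08458157]
 [-0.5716773  -0.49545282  0.65399661 -0.72617699]
 [-0.01767784 -0.78946876 -0.61353612  0.73148242]
 [ 0.          0.          0.          1.        ]] 2
```

View pics/a_top.png

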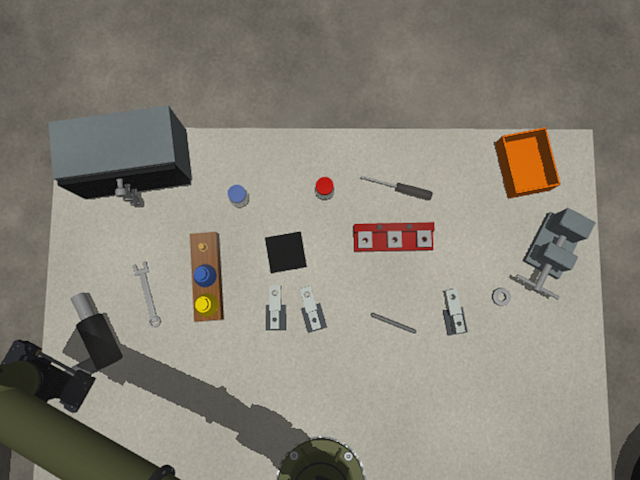

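View pics/a_side.png

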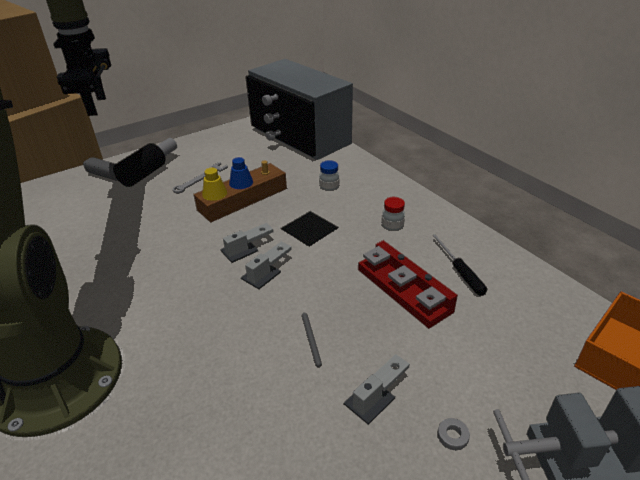

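```bash
python3 - <<'E'
import cv2,numpy as np
t=cv2.imread('pics/a_top.png');s=cv2.imread('pics/a_side.png')
def crop(im,x,y,w,h,k): return cv2.resize(im[y:y+h,x:x+w],None,fx=k,fy=k,interpolation=cv2.INTER_CUBIC)
cv2.imwrite('pics/c1.png',np.vstack([crop(t,180,225,160,110,5)[:,:800]]))
cv2.imwrite('pics/c2.png',crop(t,345,215,130,125,5)[:600])
cv2.imwrite('pics/c3.png',crop(s,190,150,160,120,5))
cv2.imwrite('pics/c4.png',crop(s,340,235,130,120,5))
E
```

```text
(no output)
```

View pics/c1.png

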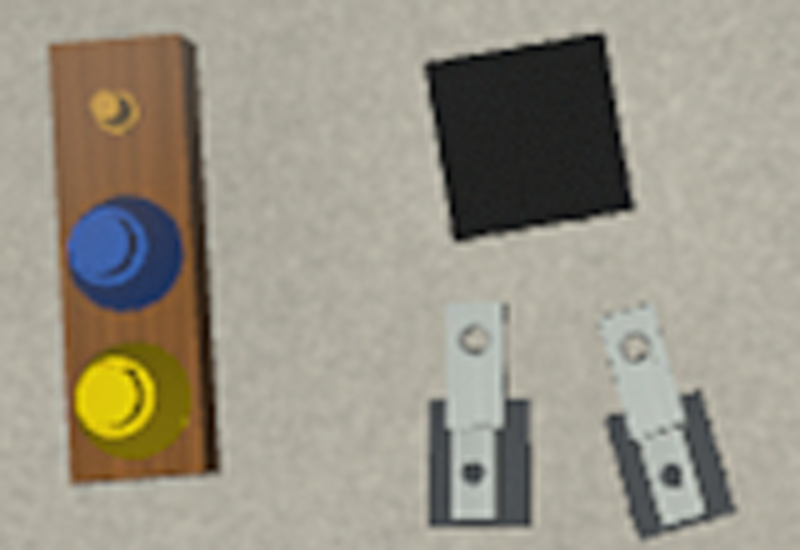

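View pics/c2.png

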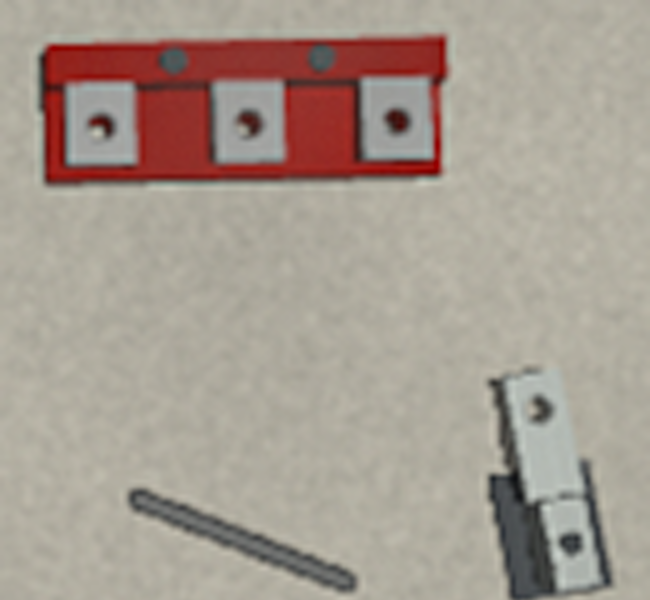

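View pics/c3.png

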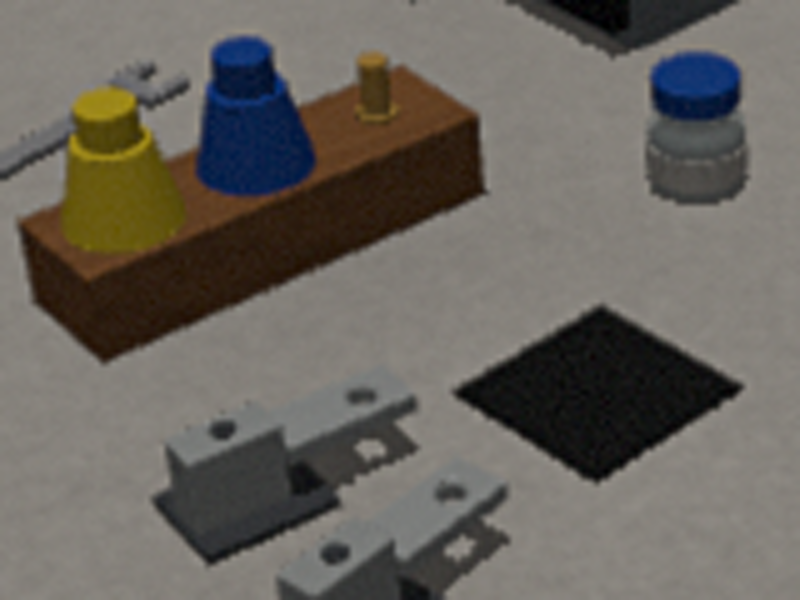

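View pics/c4.png

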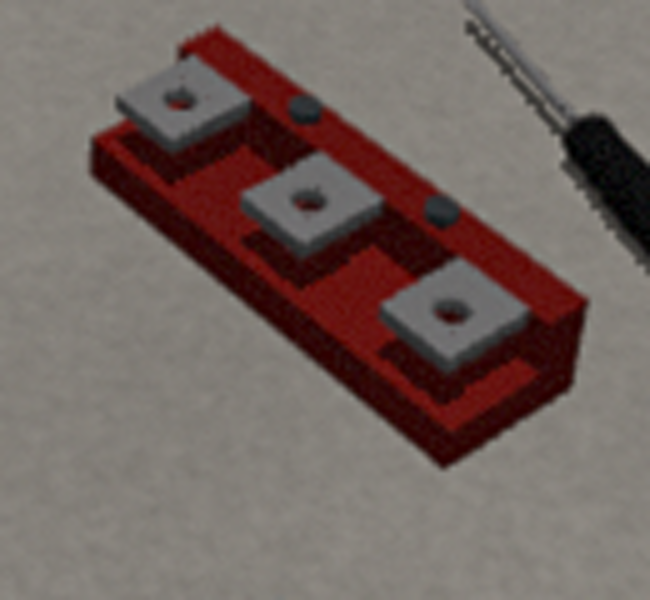

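```bash
cat > h.py <<'E'
import numpy as np, cv2
from scipy.optimize import least_squares
from scipy.ndimage import map_coordinates, gaussian_filter
def proj(p,P):
    T=p['world_from_camera']; c=(np.asarray(P)-T[:3,3])@T[:3,:3]
    return np.c_[p['fx']*c[:,0]/c[:,2]+p['cx'],p['fy']*c[:,1]/c[:,2]+p['cy']]
def unproj(p,u,v,z):
    T=p['world_from_camera']; d=T[:3,:3]@np.array([(u-p['cx'])/p['fx'],(v-p['cy'])/p['fy'],1]); 
    return T[:3,3]+d*(z-T[2,3])/d[2]
def seg(a,b,step=2.):
    a=np.array(a,float);b=np.array(b,float);n=max(2,int(np.linalg.norm(b-a)/step))
    t=((np.arange(n)+.5)/n)[:,None]; P=a+(b-a)*t; D=np.tile((b-a)/np.linalg.norm(b-a),(n,1)); return P,D
def rect(x0,x1,y0,y1,z,sides='ftlr'):
    S=[]
    if 'b' in sides:S.append(seg((x0,y0,z),(x0,y1,z)))   # back(-x)
    if 'f' in sides:S.append(seg((x1,y0,z),(x1,y1,z)))   # front(+x)
    if 'l' in sides:S.append(seg((x0,y1,z),(x1,y1,z)))
    if 'r' in sides:S.append(seg((x0,y0,z),(x1,y0,z)))
    return S
def circ(x,y,z,r,n=24):
    a=np.arange(n)*2*np.pi/n; return [(np.c_[x+r*np.cos(a),y+r*np.sin(a),z+0*a],np.c_[-np.sin(a),np.cos(a),0*a])]
def cat(L): return np.vstack([l[0] for l in L])/1000,np.vstack([l[1] for l in L])/1000
LEVER=cat(rect(24,90,-15,15,34,'flr')+circ(70,0,34,6.75)+rect(-24,24,-12,12,46,'bflr')+rect(-28,40,-27,27,5,'bflr'))
BASE=cat(sum([rect(-20,20,y-18,y+18,49,'blr')+circ(0,y,49,6.75) for y in(-78,0,78)],[])+[seg((-25,-106,22),(-25,106,22)),seg((-25,-106,0),(-25,106,0))])
RACK=cat(rect(-116,116,-35,35,50,'bflr'))
MAT=cat(rect(-50,50,-50,50,4,'bflr'))
CAPR=cat(circ(0,0,66,15.5,36)+circ(0,0,0,31,48))
PINR=cat(circ(0,0,79,8,30))
def fit(pics,model,x0,z=0,R=4.0,fixyaw=False,iters=8,bias=None):
    """pose x,y,yaw(rad); RAPiD-like: edge search along normals"""
    P,D=model; x=np.array(x0,float)
    G=[]
    for p in pics:
        L=cv2.cvtColor(p['img'],cv2.COLOR_BGR2LAB).astype(float); L=[gaussian_filter(L[...,k],.7) for k in range(3)]
        G.append(L)
    def world(x):
        c,s=np.cos(x[2]),np.sin(x[2]); Rm=np.array([[c,-s,0],[s,c,0],[0,0,1]])
        return P@Rm.T+[x[0],x[1],z],D@Rm.T
    for it in range(iters):
        r=R if it<3 else max(1.5,R/2)
        W,DW=world(x); obs=[]
        for p,L in zip(pics,G):
            u=proj(p,W);u2=proj(p,W+DW*0.5); t=u2-u; t/=np.linalg.norm(t,axis=1)[:,None]; n=np.c_[-t[:,1],t[:,0]]
            s=np.arange(-r-1,r+1.01,.25)
            uu=u[:,None,:]+s[None,:,None]*n[:,None,:]
            g=0
            for l in L:
                v=map_coordinates(l,[uu[...,1],uu[...,0]],order=1,mode='nearest'); g=g+np.gradient(v,.25,axis=1)**2
            g=np.sqrt(g)[:,4:-4]; ss=s[4:-4]
            w=g*np.exp(-.5*(ss/(r*.7))**2); k=w.argmax(1); i=np.arange(len(k))
            # centroid refine
            off=[]
            for a,b in zip(i,k):
                lo,hi=max(0,b-4),min(len(ss),b+5); q=g[a,lo:hi]**2; off.append((q*ss[lo:hi]).sum()/(q.sum()+1e-9))
            off=np.array(off); ok=(g[i,k]>6)&(k>0)&(k<len(ss)-1)
            obs.append((u+off[:,None]*n,n,ok))
        def res(y):
            W,_=world(np.r_[y,x[2]] if fixyaw else y); out=[]
            for p,(o,n,ok) in zip(pics,obs): out.append((((proj(p,W)-o)*n).sum(1))[ok])
            return np.concatenate(out)
        y=least_squares(res,x[:2] if fixyaw else x,loss='soft_l1',f_scale=.3,x_scale=[.01,.01] if fixyaw else [.01,.01,.1]).x
        x=np.r_[y,x[2]] if fixyaw else y
    rr=res(y); return x,np.median(abs(rr)),len(rr)
def draw(p,model,x,z=0,img=None,col=(0,255,255),k=5):
    c,s=np.cos(x[2]),np.sin(x[2]); Rm=np.array([[c,-s,0],[s,c,0],[0,0,1]])
    u=proj(p,model[0]@Rm.T+[x[0],x[1],z]); 
    for a,b in u: cv2.circle(img,(int((a+.5)*k-.5),int((b+.5)*k-.5)),1,col,-1)
E
python3 - <<'E'
from cell import *; from h import *; import pickle
T=read_camera('top');S=read_camera('side'); pickle.dump((T,S),open('first.pkl','wb'))
c=lambda u,v,ox,oy:((u+.5)/5-.5+ox,(v+.5)/5-.5+oy)
def init(e,b):
    pe=unproj(T,*e,.034);pb=unproj(T,*b,.046);d=pe-pb; return [pb[0],pb[1],np.arctan2(d[1],d[0])]
I={'levA':(LEVER,init(c(474,339,180,225),c(473,473,180,225)),0),
'levB':(LEVER,init(c(635,346,180,225),c(671,475,180,225)),0),
'levC':(LEVER,init(c(541,408,345,215),c(571,541,345,215)),0)}
b0=unproj(T,*c(100,126,345,215),.049);b2=unproj(T,*c(398,120,345,215),.049);m=(b0+b2)/2;d=b0-b2
I['base']=(BASE,[m[0],m[1],np.arctan2(-d[0],d[1])],0)
q=[unproj(T,*c(*e,180,225),.05) for e in((50,44),(182,36),(202,478),(70,484))];m=np.mean(q,0);d=q[0]-q[3]
I['rack']=(RACK,[m[0],m[1],np.arctan2(d[1],d[0])],0)
q=[unproj(T,*c(*e,180,225),.004) for e in((426,62),(605,36),(634,210),(456,242))];m=np.mean(q,0);d=q[0]-q[3]
I['mat']=(MAT,[m[0],m[1],np.arctan2(d[1],d[0])],0)
m=unproj(T,*c(104,247,180,225),.116);I['capblue']=(CAPR,[m[0],m[1],0],.05)
m=unproj(T,*c(114,398,180,225),.116);I['capyel']=(CAPR,[m[0],m[1],0],.05)
m=unproj(T,*c(104,106,180,225),.083);I['pin']=(PINR,[m[0],m[1],0],.004)
it=cv2.resize(T['img'],None,fx=5,fy=5,interpolation=cv2.INTER_CUBIC);is_=cv2.resize(S['img'],None,fx=5,fy=5,interpolation=cv2.INTER_CUBIC)
for n,(M,x0,z) in I.items():
    fy=n[:3] in('cap','pin')
    print(n,'init',np.round(x0,4))
    for nm,pp in(('T',[T]),('S',[S]),('TS',[T,S])):
        x,r,k=fit(pp,M,x0,z,fixyaw=fy); print('  ',nm,np.round(x[:2]*1000,1),round(np.degrees(x[2]),2),'res',round(r,2),k)
    draw(T,M,x,z,it);draw(S,M,x,z,is_)
cv2.imwrite('pics/d1.png',it[1125:1675,900:1700]);cv2.imwrite('pics/d2.png',it[1075:1675,1725:2375]);cv2.imwrite('pics/d3.png',is_[750:1350,950:1750]);cv2.imwrite('pics/d4.png',is_[1175:1775,1700:2350])
E
```

```text
levA init [0.4147 0.1243 0.0247]
   T [414.3 124.4] 1.87 res 0.16 264
   S [416.  120.2] 2.41 res 0.42 224
   TS [415.3 124. ] 1.46 res 0.42 491
levB init [0.4144 0.0213 0.2858]
   T [414.2  21.2] 16.54 res 0.13 281
   S [415.8  16.3] 18.08 res 0.52 232
   TS [414.4  20.5] 16.35 res 0.44 505
levC init [ 0.409  -0.3539  0.1626]
   T [ 407.7 -353.4] 9.91 res 0.17 266
   S [ 410.2 -356.7] 10.44 res 0.41 212
   TS [ 409.3 -356.1] 10.54 res 0.68 475
base init [ 0.626  -0.1893  0.0259]
   T [ 625.2 -189.1] 1.42 res 0.21 456
   S [ 628.7 -191.5] 1.42 res 0.2 458
   TS [ 627.3 -190.8] 1.61 res 0.44 916
rack init [0.525  0.308  0.0812]
   T [526.4 301.4] 5.19 res 0.26 284
   S [528.3 306.5] 4.95 res 0.09 255
   TS [526.4 307.9] 4.97 res 0.22 562
mat init [0.5956 0.1    0.1826]
   T [596.2 100.9] 10.39 res 0.18 200
   S [597.6  96.7] 10.38 res 0.05 200
   TS [596.7  99.5] 10.46 res 0.26 399
capblue init [0.5257 0.3055 0.    ]
   T [527.6 309.4] 0.0 res 0.23 84
   S [530.1 307. ] 0.0 res 0.3 72
   TS [528.9 308.5] 0.0 res 0.31 156
capyel init [0.4503 0.2979 0.    ]
   T [446.8 297.8] 0.0 res 0.81 80
   S [453.6 299.2] 0.0 res 0.27 69
   TS [453.4 300. ] 0.0 res 0.42 151
pin init [0.6012 0.3151 0.    ]
   T [601.6 315.1] 0.0 res 0.3 30
   S [599.4 305.2] 0.0 res 0.7 30
   TS [602.5 314. ] 0.0 res 0.34 60
```

View pics/d1.png

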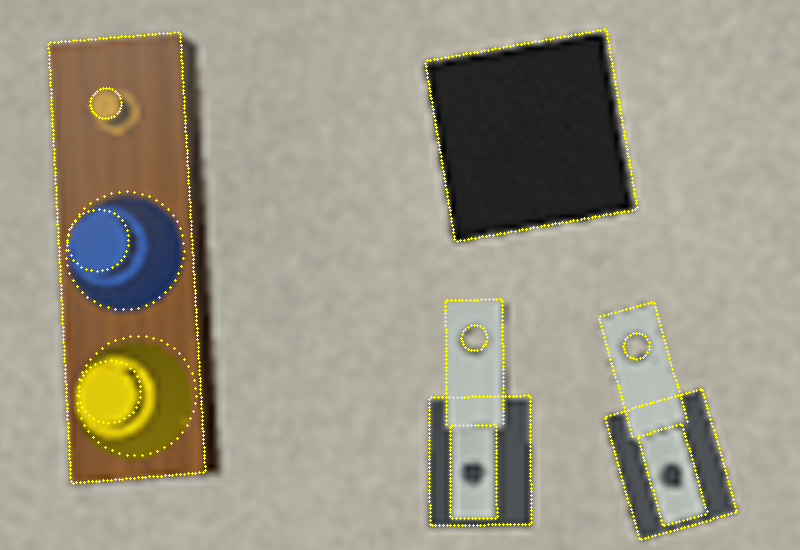

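View pics/d2.png

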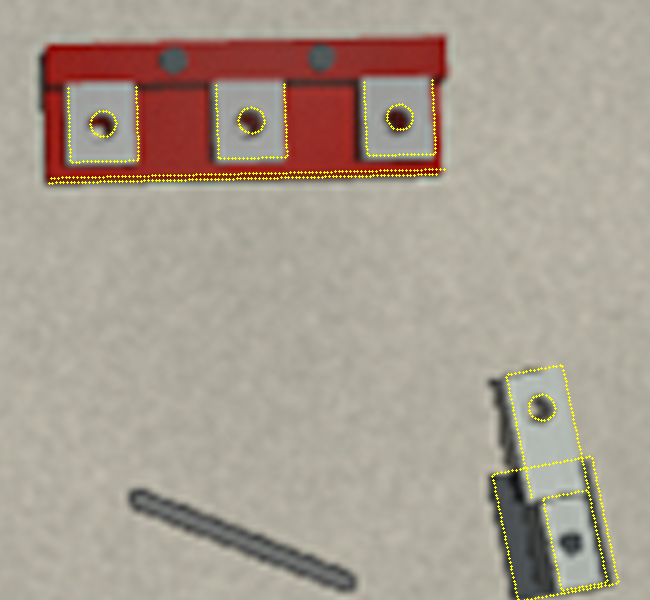

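View pics/d3.png

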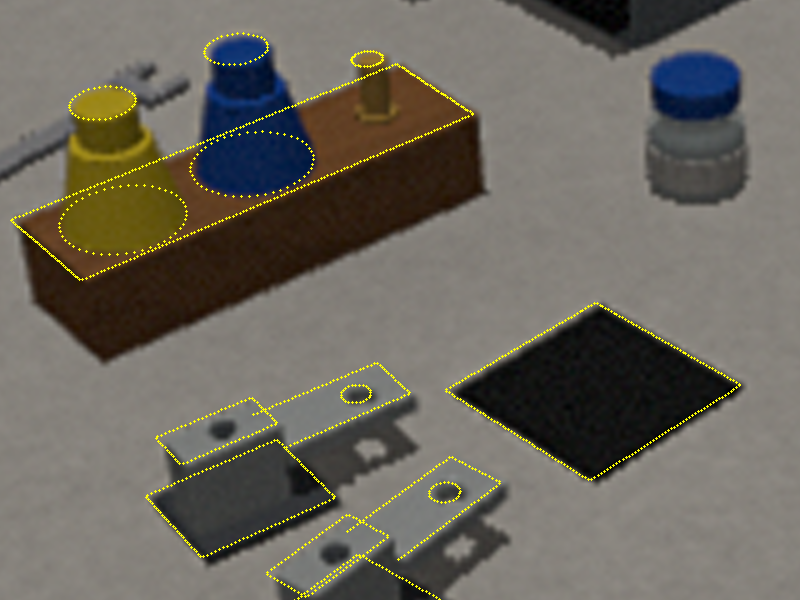

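View pics/d4.png

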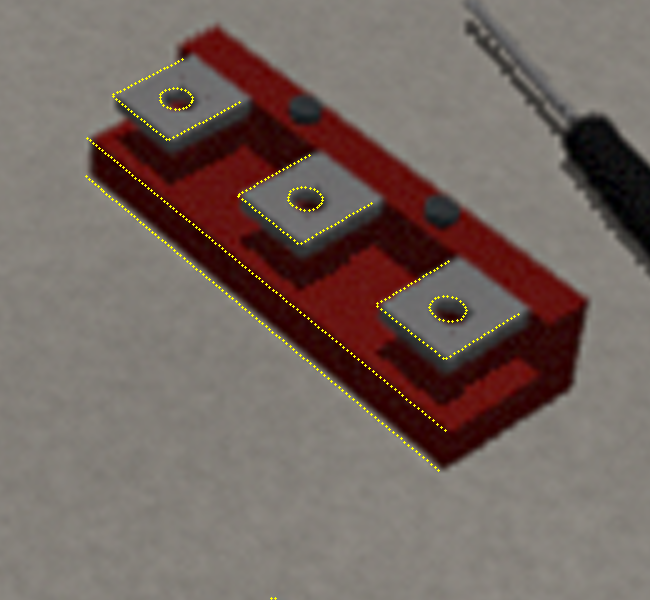

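```bash
cat > ba.py <<'E'
from h import *; import pickle
from scipy.spatial.transform import Rotation as Ro
def corr(p,c):
    q=dict(p); T=p['world_from_camera'].copy(); T[:3,:3]=T[:3,:3]@Ro.from_rotvec(np.radians(c[3:])).as_matrix(); T[:3,3]+=np.array(c[:3])/1000; q['world_from_camera']=T; return q
if __name__=='__main__':
    T,S=pickle.load(open('first.pkl','rb'))
    objs={'levA':(LEVER,[.4143,.1244,np.radians(1.87)],0),'levB':(LEVER,[.4142,.0212,np.radians(16.54)],0),'levC':(LEVER,[.4080,-.3536,np.radians(9.91)],0),
    'base':(BASE,[.6260,-.1893,np.radians(1.42)],0),'rack':(RACK,[.5264,.3076,np.radians(4.97)],0),'mat':(MAT,[.5962,.1009,np.radians(10.39)],0),
    'capblue':(CAPR,[.5276,.3090,0],.05),'capyel':(CAPR,[.452,.3,0],.05),'pin':(PINR,[.6016,.3151,0],.004)}
    names=list(objs); X=np.concatenate([objs[n][1] for n in names]); C=np.zeros(12)
    Gs=[[gaussian_filter(l,.7) for l in np.moveaxis(cv2.cvtColor(p['img'],cv2.COLOR_BGR2LAB).astype(float),2,0)] for p in(T,S)]
    def W(n,x):
        M,_,z=objs[n];c,s=np.cos(x[2]),np.sin(x[2]);R=np.array([[c,-s,0],[s,c,0],[0,0,1]]); return M[0]@R.T+[x[0],x[1],z],M[1]@R.T
    for it in range(14):
        r=[3,5][0] if it>=4 else 4.5
        if it>=9:r=2
        cams=[corr(T,C[:6]),corr(S,C[6:])]; obs=[]
        for ci,(p,L) in enumerate(zip(cams,Gs)):
            for j,n in enumerate(names):
                P,D=W(n,X[3*j:3*j+3]);u=proj(p,P);t=proj(p,P+D*.5)-u;t/=np.linalg.norm(t,axis=1)[:,None];nn=np.c_[-t[:,1],t[:,0]]
                s=np.arange(-r-1,r+1.01,.25);uu=u[:,None]+s[None,:,None]*nn[:,None]
                g=sum(np.gradient(map_coordinates(l,[uu[...,1],uu[...,0]],order=1,mode='nearest'),.25,axis=1)**2 for l in L)**.5
                g=g[:,4:-4];ss=s[4:-4];k=(g*np.exp(-.5*(ss/(r*.7))**2)).argmax(1);off=[]
                for a,b in enumerate(k):
                    lo,hi=max(0,b-4),min(len(ss),b+5);q=g[a,lo:hi]**2;off.append((q*ss[lo:hi]).sum()/(q.sum()+1e-9))
                ok=(g[np.arange(len(k)),k]>6)&(k>0)&(k<len(ss)-1)
                obs.append((ci,j,u+np.array(off)[:,None]*nn,nn,ok))
        def res(v):
            cams=[corr(T,v[:6]),corr(S,v[6:12])];out=[]
            for ci,j,o,nn,ok in obs:
                P,_=W(names[j],v[12+3*j:15+3*j]); out.append(((proj(cams[ci],P)-o)*nn).sum(1)[ok]/.3)
            return np.concatenate(out)
        sc=np.tile([1.2]*3+[.15]*3,2)
        # soft_l1 on data, quadratic prior via big linear rows handled by scaling
        def full(v):
            d=res(v); d=np.sign(d)*np.sqrt(2*(np.sqrt(1+d*d)-1)); return np.r_[d/3,v[:12]/sc,0.001*(v[12+3*6+2::3])]
        v=least_squares(full,np.r_[C,X],x_scale=np.r_[sc,np.tile([.003,.003,.02],len(names))]).x
        C,X=v[:12],v[12:]
    print('C',np.round(C,2),'med',np.median(abs(res(v)))*.3)
    for ci in(0,1):
        for j,n in enumerate(names):
            print(ci,n,np.round(X[3*j:3*j+2]*1000,1),round(np.degrees(X[3*j+2]),2),end=' ')
            o=[o for o in obs if o[0]==ci and o[1]==j][0];P,_=W(n,X[3*j:3*j+3]);print(round(np.median(abs(((proj(corr([T,S][ci],C[6*ci:6*ci+6]),P)-o[2])*o[3]).sum(1)[o[4]])),2))
    np.save('C.npy',C)
    for p,c,nm,(a,b,w,h) in((T,C[:6],'e1',(1125,900,550,800)),(T,C[:6],'e2',(1075,1725,600,650)),(S,C[6:],'e3',(750,950,600,800)),(S,C[6:],'e4',(1175,1700,600,650))):
        im=cv2.resize(p['img'],None,fx=5,fy=5,interpolation=cv2.INTER_CUBIC)
        for j,n in enumerate(names): draw(corr(p,c),objs[n][0],X[3*j:3*j+3],objs[n][2],im)
        cv2.imwrite(f'pics/{nm}.png',im[a:a+h if 0 else a+w,b:b+h])
E
python3 ba.py
```

```text
C [ 0.21 -0.46  0.06 -0.    0.07 -0.09 -0.21  0.46 -0.69 -0.02 -0.08  0.09] med 0.18239113475909868
0 levA [414.3 121.5] 1.95 0.15
0 levB [414.1  18.2] 16.91 0.15
0 levC [ 408.1 -356.2] 10.25 0.19
0 base [ 626.  -191.5] 1.43 0.19
0 rack [525.8 305.7] 4.97 0.08
0 mat [595.8  97.6] 10.39 0.18
0 capblue [527.7 306.6] 60.09 0.18
0 capyel [451.3 299.2] -13.31 0.38
0 pin [601.6 312.4] 112.5 0.09
1 levA [414.3 121.5] 1.95 0.42
1 levB [414.1  18.2] 16.91 0.6
1 levC [ 408.1 -356.2] 10.25 0.44
1 base [ 626.  -191.5] 1.43 0.16
1 rack [525.8 305.7] 4.97 0.13
1 mat [595.8  97.6] 10.39 0.2
1 capblue [527.7 306.6] 60.09 0.27
1 capyel [451.3 299.2] -13.31 0.21
1 pin [601.6 312.4] 112.5 0.08
```

View pics/e3.png

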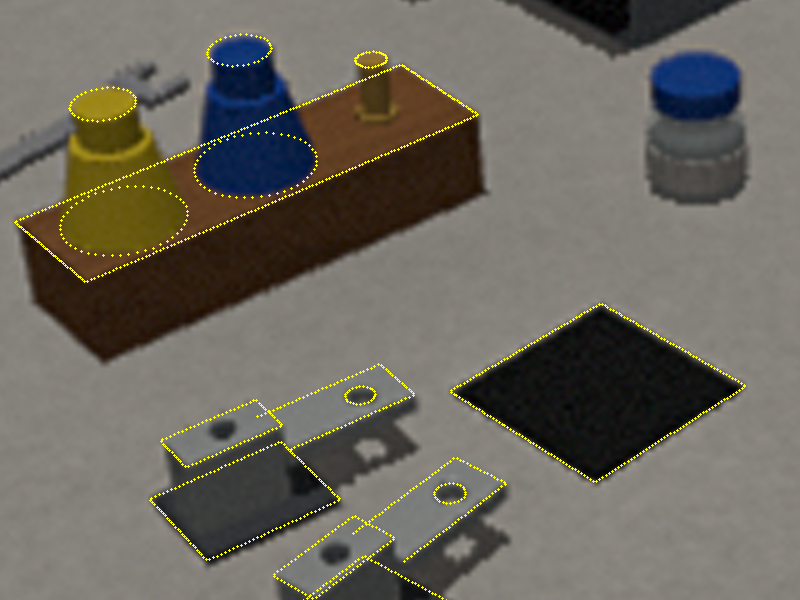

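View pics/e2.png

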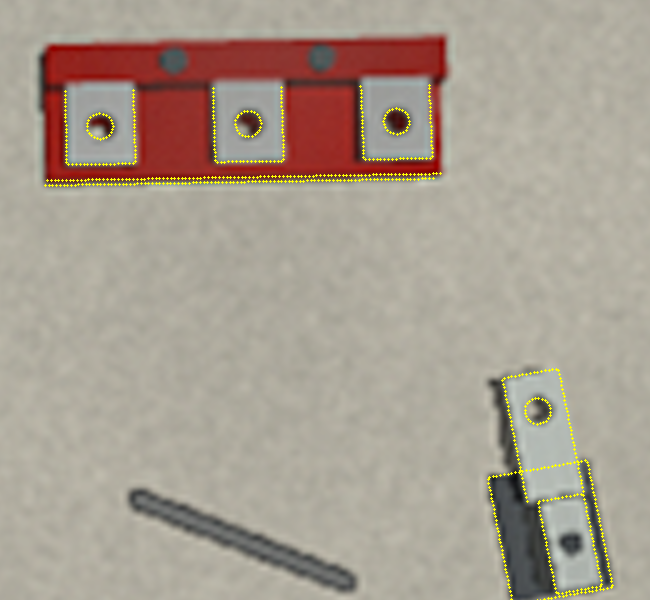

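```bash
cat > plan.py <<'E'
# usage: plan.py opening x y z yaw [more waypoints x y z yaw ...] in mm/deg -> numbers for moves
import sys,numpy as np
from cell import *
from scipy.spatial.transform import Rotation as Ro
STEP=float(__import__('os').environ.get('STEP','50'))
a=list(map(float,sys.argv[1:]));op=a[0];w=np.array(a[1:]).reshape(-1,4)
o=get_obs();p=np.array(o['tool_pos'])*1000;R=Ro.from_euler('xyz',o['tool_rot'],degrees=True)
rows=[]
for x,y,z,yaw in w:
    g=np.array([x,y,z]);Rg=Ro.from_euler('xyz',[180,0,yaw],degrees=True)
    d=(R.inv()*Rg).as_rotvec(degrees=True);n=int(max(np.ceil(np.linalg.norm(g-p)/STEP),np.ceil(np.linalg.norm(d)/10.),1))
    dp=(g-p)/n
    for i in range(n):
        s=R.inv().apply(dp)/1000;rows.append((op,*s,*(d/n)));R=R*Ro.from_rotvec(d/n,degrees=True)
    p=g;R=Rg
f=lambda v,k:('%.*f'%(k,v)).rstrip('0').rstrip('.') if abs(v)>=.5*10**-k else '0'
print(o['time_s'],np.round(o['tool_pos'],4),np.round(o['tool_rot'],2),len(rows))
print('; '.join(' '.join([f(r[0],2)]+[f(v,4) for v in r[1:4]]+[f(v,2) for v in r[4:]]) for r in rows))
E
python3 plan.py 0.6 414 -355 180 10.25
```

```text
0.2 [0.2942 0.5793 0.2916] [-179.94    0.    153.08] 19
0.6 -0.0279 -0.041 0.0059 0 0 7.52; 0.6 -0.033 -0.037 0.0059 0 0 7.52; 0.6 -0.0376 -0.0324 0.0059 0 0 7.52; 0.6 -0.0415 -0.0272 0.0059 0 0 7.52; 0.6 -0.0447 -0.0215 0.0059 0 0 7.52; 0.6 -0.0471 -0.0155 0.0059 0 0 7.52; 0.6 -0.0487 -0.0092 0.0059 0 0 7.52; 0.6 -0.0495 -0.0027 0.0059 0 0 7.52; 0.6 -0.0494 0.0038 0.0059 0 0 7.52; 0.6 -0.0485 0.0102 0.0059 0 0 7.52; 0.6 -0.0468 0.0165 0.0059 0 0 7.52; 0.6 -0.0442 0.0224 0.0059 0 0 7.52; 0.6 -0.0409 0.028 0.0059 0 0 7.52; 0.6 -0.0369 0.0331 0.0059 0 0 7.52; 0.6 -0.0322 0.0377 0.0059 0 0 7.52; 0.6 -0.027 0.0416 0.0059 0 0 7.52; 0.6 -0.0213 0.0448 0.0059 0 0 7.52; 0.6 -0.0153 0.0472 0.0059 0 0 7.52; 0.6 -0.009 0.0488 0.0059 0 0 7.52
```

```bash
STEP=55 python3 plan.py 0.6 520 250 250 90 520 0 250 45; STEP=55 python3 plan.py 0.6 520 250 250 90 |head -1
```

```text
0.2 [0.2942 0.5793 0.2916] [-179.94    0.    153.08] 13
0.6 -0.0438 -0.0239 0.0052 -0.01 0 7.89; 0.6 -0.0467 -0.0177 0.0052 -0.01 0 7.89; 0.6 -0.0487 -0.0111 0.0052 -0.01 0 7.89; 0.6 -0.0497 -0.0043 0.0052 -0.01 0 7.89; 0.6 -0.0499 0.0025 0.0052 -0.01 0 7.89; 0.6 -0.049 0.0093 0.0052 -0.01 0 7.89; 0.6 -0.0473 0.016 0.0052 -0.01 0 7.89; 0.6 -0.0447 0.0223 0.0052 -0.01 0 7.89; 0.6 -0.05 0 0 0 0 9; 0.6 -0.0494 0.0078 0 0 0 9; 0.6 -0.0476 0.0155 0 0 0 9; 0.6 -0.0446 0.0227 0 0 0 9; 0.6 -0.0405 0.0294 0 0 0 9
0.2 [0.2942 0.5793 0.2916] [-179.94    0.    153.08] 8
```

carry_out(increments="0.6 -0.044 -0.024 0.005 0 0 7.9; 0.6 -0.047 -0.018 0.005 0 0 7.9; 0.6 -0.049 -0.011 0.005 0 0 7.9; 0.6 -0.05 -0.004 0.005 0 0 7.9; 0.6 -0.05 0.002 0.005 0 0 7.9; 0.6 -0.049 0.009 0.005 0 0 7.9; 0.6 -0.047 0.016 0.005 0 0 7.9; 0.6 -0.045 0.022 0.005 0 0 7.9; 0.6 -0.05 0 0 0 0 9; 0.6 -0.049 0.008 0 0 0 9; 0.6 -0.048 0.015 0 0 0 9; 0.6 -0.045 0.023 0 0 0 9; 0.6 -0.04 0.029 0 0 0 9", force=30)

```text
time_s: 1.82
tool_pos: [0.5082, -0.018, 0.2473]
tool_rot: [-179.9, 0.1, 41.8]
force: [0.6, 0.4, -0.0]
grip_width: 0.052
```

```bash
STEP=55 python3 plan.py 0.6 414 -355 180 10.25
```

```text
1.825 [ 0.5082 -0.018   0.2473] [-1.7991e+02  9.0000e-02  4.1850e+01] 7
0.6 -0.0421 0.0269 0.0096 -0.01 0.02 4.51; 0.6 -0.0399 0.0301 0.0096 -0.01 0.02 4.51; 0.6 -0.0374 0.0332 0.0096 -0.01 0.02 4.51; 0.6 -0.0347 0.036 0.0096 -0.01 0.02 4.51; 0.6 -0.0317 0.0386 0.0096 -0.01 0.02 4.51; 0.6 -0.0286 0.041 0.0096 -0.01 0.02 4.51; 0.6 -0.0253 0.0431 0.0096 -0.01 0.02 4.51
```

carry_out(increments="0.6 -0.042 0.027 0.01 0 0 4.5; 0.6 -0.04 0.03 0.01 0 0 4.5; 0.6 -0.037 0.033 0.01 0 0 4.5; 0.6 -0.035 0.036 0.01 0 0 4.5; 0.6 -0.032 0.039 0.01 0 0 4.5; 0.6 -0.029 0.041 0.01 0 0 4.5; 0.6 -0.015 0.023 0.005 0 0 3; 0.6 0 0 0 0 0 0; 0.6 0 0 0 0 0 0")

```text
time_s: 2.95
tool_pos: [0.4108, -0.3452, 0.1812]
tool_rot: [180.0, -0.1, 10.5]
force: [1.3, 0.1, -0.8]
grip_width: 0.0522
```

```bash
cat > look.py <<'E'
import sys
from cell import *; from ba import *
def shots(tag):
    C=np.load('C.npy');T=read_camera('top');S=read_camera('side')
    pickle.dump((T,S),open(f'{tag}.pkl','wb')); return corr(T,C[:6]),corr(S,C[6:])
def crop(p,u,v,w,h,k,name,models=()):
    im=cv2.resize(p['img'],None,fx=k,fy=k,interpolation=cv2.INTER_CUBIC)
    for M,x,z in models: draw(p,M,x,z,im,k=k)
    cv2.imwrite(f'pics/{name}.png',im[v*k:(v+h)*k,u*k:(u+w)*k])
E
python3 - <<'E'
from look import *
T,S=shots('s1')
for n,x0 in(('A',[.4143,.1215,.034]),('B',[.4141,.0182,.295]),('C',[.4081,-.3562,.179])):
    x,r,k=fit([T,S],LEVER,x0,R=4);print(n,np.round(x[:2]*1000,1),np.degrees(x[2]).round(2),r.round(2),k)
crop(T,400,225,130,120,5,'f1');crop(S,320,240,160,200,3,'f2')
E
STEP=55 python3 plan.py 0.6 412 -355.5 98 10.25 412 -355.5 79 10.25
```

```text
A [414.3 121.5] 1.94 0.2 492
B [414.1  18.2] 16.9 0.23 517
C [ 407.5 -357. ] 9.69 0.54 320
3.05 [ 0.411  -0.3449  0.1813] [ 1.7999e+02 -1.7000e-01  1.0530e+01] 3
0.6 -0.0006 0.0053 0.0417 0.01 -0.08 0.14; 0.6 -0.0005 0.0053 0.0417 0.01 -0.08 0.14; 0.6 0 0 0.019 0 0 0
```

carry_out(increments="0.6 -0.001 0.0105 0.02 0 0 0.3; 0.6 0 0 0.04 0 0 0; 0.6 0 0 0.03 0 0 0; 0.6 0 0 0.01 0 0 0; 0.6 0 0 0 0 0 0")

```text
time_s: 3.68
tool_pos: [0.4191, -0.3495, 0.081]
tool_rot: [-180.0, -0.6, 11.0]
force: [-0.5, -0.1, 0.1]
grip_width: 0.0524
```

```bash
python3 - <<'E'
from look import *
T,S=shots('s2')
crop(T,400,225,130,120,5,'f1');crop(S,320,240,160,200,3,'f2')
o=get_obs();print(o['tool_pos'],o['force'])
E
```

```text
[ 0.419519   -0.35018403  0.08198043] [ 0.24705768  0.26246124 -0.40892976]
```

View pics/f2.png

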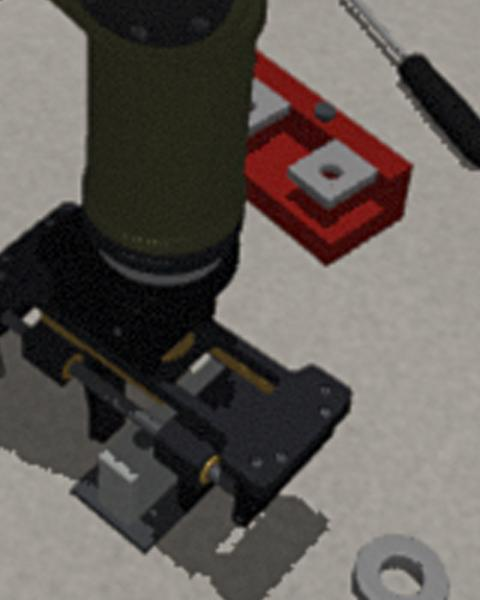

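View pics/f1.png

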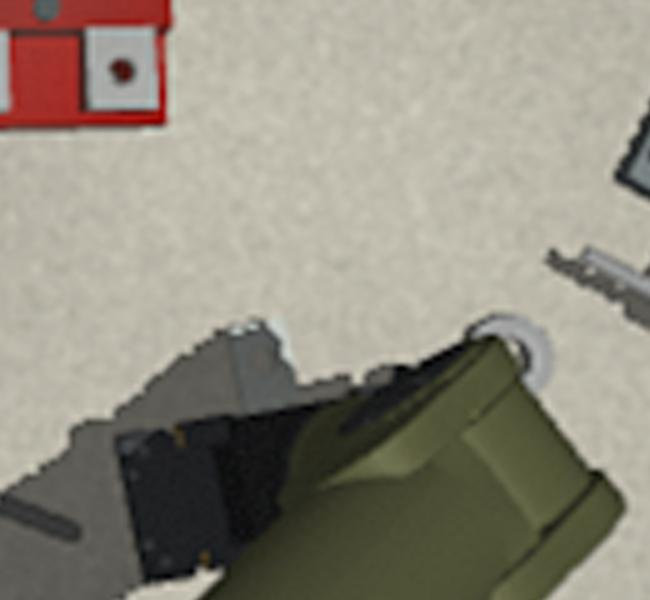

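carry_out(increments="0.6 0 0.004 0.002 0 0.5 0.5; 0.4 0 0 0 0 0 0; 0.2 0 0 0 0 0 0; 0.2 0 0 0 0 0 0; 0.2 0 0 0 0 0 0; 0.2 0 0 0 0 0 0", force=30)

```text
time_s: 4.53
tool_pos: [0.4217, -0.3551, 0.0826]
tool_rot: [179.9, -1.5, 10.5]
force: [0.1, -0.0, 0.5]
grip_width: 0.0237
```

```bash
python3 - <<'E'
from cell import *;o=get_obs();print(o['tool_pos'],o['tool_rot'],o['force'],o['grip_width'],o['time_s'])
E
```

```text
[ 0.42173989 -0.3551108   0.08263353] [179.86604838  -1.45337446  10.4771303 ] [ 0.14974297 -0.047736    0.53567126] 0.023681199969294534 4.525
```

carry_out(increments="0.4 0 0 0 0 0 0; 0.4 0 0 0.002 0.1 -1.45 0; 0.4 0 0 0 0 0 0; 0.2 0 0 0 0 0 0; 0.2 0 0 0 0 0 0; 0.2 0 0 0 0 0 0", force=30)

```text
time_s: 5.28
tool_pos: [0.4219, -0.3553, 0.0803]
tool_rot: [179.9, 0.1, 10.5]
force: [0.4, -0.7, -0.7]
grip_width: 0.0236
```

```bash
python3 - <<'E'
from cell import *;o=get_obs();print(o['tool_pos'],o['tool_rot'],o['force'],o['grip_width'],o['time_s'])
E
STEP=40 python3 plan.py 0.2 450 -335 140 8 
```

```text
[ 0.42194337 -0.35532657  0.08029644] [1.79927631e+02 1.17459944e-01 1.04863792e+01] [ 0.43736666 -0.69400858 -0.71818832] 0.023614944166986288 5.275
5.275 [ 0.4219 -0.3553  0.0803] [1.7993e+02 1.2000e-01 1.0490e+01] 2
0.2 0.0156 -0.0074 -0.0299 0.04 0.06 1.24; 0.2 0.0154 -0.0078 -0.0299 0.04 0.06 1.24
```

```bash
STEP=40 python3 plan.py 0.2 425 -352 130 9 505 -272.5 130 1.43 505 -272.5 100 1.43
```

```text
5.275 [ 0.4219 -0.3553  0.0803] [1.7993e+02 1.2000e-01 1.0490e+01] 6
0.2 0.0018 -0.0013 -0.0249 0.04 0.06 0.74; 0.2 0.0018 -0.0014 -0.0249 0.04 0.06 0.74; 0.2 0.0305 -0.022 0 0 0 2.52; 0.2 0.0295 -0.0233 0 0 0 2.52; 0.2 0.0284 -0.0246 0 0 0 2.52; 0.2 0 0 0.03 0 0 0
```

carry_out(increments="0.2 0.002 -0.0015 -0.025 0 0 0.7; 0.2 0.002 -0.0015 -0.025 0 0 0.7; 0.2 0.03 -0.022 0 0 0 2.5; 0.2 0.029 -0.023 0 0 0 2.5; 0.2 0.02 -0.017 0 0 0 2; 0.2 0.004 -0.003 0 0 0 0.4; 0.2 0 0 0 0 0 0")

```text
time_s: 6.15
tool_pos: [0.4985, -0.2757, 0.1285]
tool_rot: [-179.9, 0.5, 1.2]
force: [-0.4, -0.6, -3.1]
grip_width: 0.0238
```

```bash
STEP=40 python3 plan.py 0.2 505 -272.5 105 1.43 505 -272.5 84 1.43
```

```text
6.15 [ 0.4985 -0.2757  0.1285] [-179.95    0.45    1.22] 2
0.2 0.0068 -0.003 0.0234 -0.05 0.45 -0.21; 0.2 0 0 0.021 0 0 0
```

carry_out(increments="0.2 0.007 -0.003 0.02 -0.1 0.5 -0.2; 0.2 0 0 0.015 0 0 0; 0.2 0 0 0.006 0 0 0; 0.2 0 0 0 0 0 0")

```text
time_s: 6.65
tool_pos: [0.5013, -0.2771, 0.0862]
tool_rot: [179.9, 0.1, 1.1]
force: [-0.5, 0.2, -2.4]
grip_width: 0.0236
```

```bash
STEP=15 python3 plan.py 0.2 505 -272.5 84 1.43 ; python3 - <<'E'
from look import *
T,S=shots('s3')
crop(T,380,200,130,120,5,'f1');crop(S,320,220,160,150,4,'f2')
E
```

```text
6.65 [ 0.5013 -0.2771  0.0862] [1.7988e+02 6.0000e-02 1.0800e+00] 1
0.2 0.0038 -0.0045 0.0022 0.12 0.06 -0.35
```

View pics/f2.png

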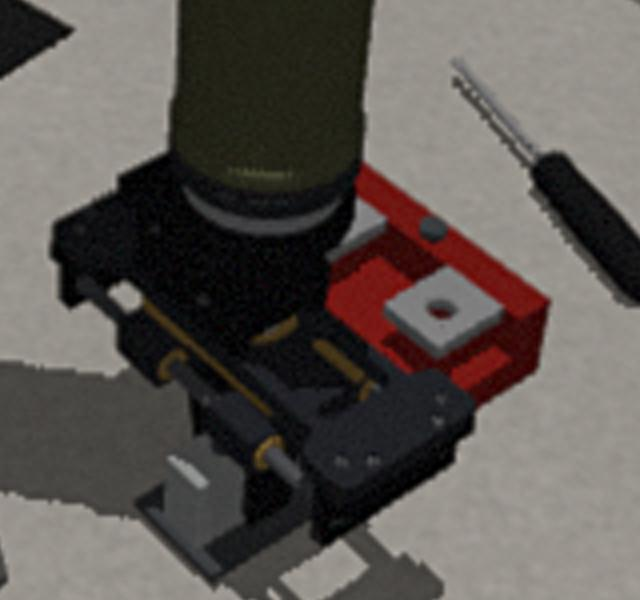

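View pics/f1.png

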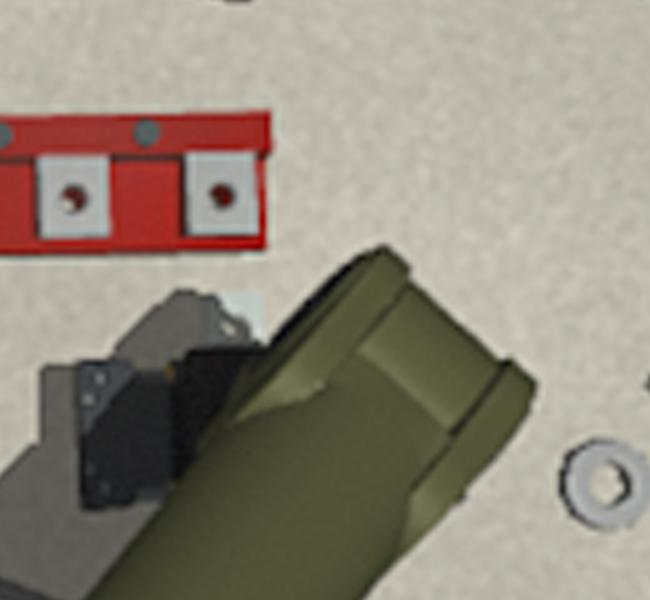

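carry_out(increments="0.2 0.004 -0.005 0.003 0.1 0 -0.35; 0.2 0 0 0 0 0 0")

```text
time_s: 7.0
tool_pos: [0.5067, -0.2719, 0.0846]
tool_rot: [179.9, -0.1, 1.5]
force: [-0.8, 0.2, -2.0]
grip_width: 0.0241
```

```bash
STEP=15 python3 plan.py 0.2 535 -271.8 82.5 1.43
```

```text
7.0 [ 0.5067 -0.2719  0.0846] [ 1.7995e+02 -1.1000e-01  1.4900e+00] 2
0.2 0.0141 0.0003 0.0011 0.03 -0.06 0.03; 0.2 0.0141 0.0003 0.001 0.03 -0.06 0.03
```

carry_out(increments="0.2 0.014 0 0.001 0 0 0; 0.2 0.013 0 0.001 0 0 0; 0.2 0 0 0 0 0 0")

```text
time_s: 7.38
tool_pos: [0.537, -0.2706, 0.083]
tool_rot: [179.9, -0.2, 1.6]
force: [-0.3, 1.3, -2.3]
grip_width: 0.024
```

```bash
STEP=15 python3 plan.py 0.2 571.6 -270.9 82.5 1.43
```

```text
7.375 [ 0.537  -0.2706  0.083 ] [179.92  -0.21   1.58] 3
0.2 0.0115 0.0004 0.0002 0.03 -0.07 0.05; 0.2 0.0115 0.0004 0.0002 0.03 -0.07 0.05; 0.2 0.0115 0.0004 0.0002 0.03 -0.07 0.05
```

carry_out(increments="0.2 0.0115 0.0003 0 0 0 0; 0.2 0.0115 0.0003 0 0 0 0; 0.2 0.009 0.0002 0 0 0 0; 0.2 0 0 0 0 0 0; 0.2 0 0 0 0 0 0")

```text
time_s: 8.0
tool_pos: [0.5712, -0.2707, 0.0826]
tool_rot: [179.9, -0.1, 1.6]
force: [-0.6, -0.2, -2.7]
grip_width: 0.0236
```

```bash
STEP=15 python3 plan.py 0.2 571.6 -270.9 80.5 1.43
```

```text
8.0 [ 0.5712 -0.2707  0.0826] [ 1.799e+02 -1.400e-01  1.590e+00] 1
0.2 0.0004 0.0002 0.0021 0.1 -0.14 0.16
```

Probe for web contact gently.

carry_out(increments="0.2 0.002 0 0 0 0 0; 0.2 0.0015 0 0 0 0 0")

```text
time_s: 8.25
tool_pos: [0.5742, -0.2708, 0.0826]
tool_rot: [179.9, -0.1, 1.5]
force: [-0.8, 0.1, -2.7]
grip_width: 0.0239
```

carry_out(increments="0.2 0.001 0 0 0 0 0; 0.2 0.001 0 0 0 0 0")

```text
time_s: 8.5
tool_pos: [0.5744, -0.2709, 0.0824]
tool_rot: [180.0, 0.1, 1.5]
force: [-3.5, 0.8, -1.0]
grip_width: 0.0238
```

carry_out(increments="0.2 -0.0015 0 0 0 0 0; 0.2 -0.001 0 0.001 0 0 0; 0.2 0 0 0.001 0 0 0; 0.2 0 0 0.0005 0 0 0")

```text
time_s: 9.0
tool_pos: [0.5732, -0.271, 0.0803]
tool_rot: [179.9, -0.1, 1.5]
force: [-2.2, 0.1, 0.8]
grip_width: 0.0239
```

carry_out(increments="0.2 -0.0004 0 0.0007 0 0 0; 0.2 0 0 0.0003 0 0 0")

```text
time_s: 9.25
tool_pos: [0.5731, -0.271, 0.0803]
tool_rot: [180.0, -0.1, 1.5]
force: [-2.7, 1.2, 0.9]
grip_width: 0.0239
```

carry_out(increments="0.2 -0.002 0 -0.0005 0 0 0; 0.2 -0.001 0 0 0 0 0; 0.2 0 0 0 0 0 0")

```text
time_s: 9.62
tool_pos: [0.5703, -0.2711, 0.0804]
tool_rot: [179.9, -0.2, 1.5]
force: [-0.3, 0.4, -1.0]
grip_width: 0.0238
```

carry_out(increments="0.2 0.0012 -0.0002 0 0 0 0; 0.2 0 0 0 0 0 0")

```text
time_s: 9.88
tool_pos: [0.5712, -0.271, 0.0804]
tool_rot: [179.9, -0.2, 1.5]
force: [-0.6, 0.8, -0.3]
grip_width: 0.0239
```

carry_out(increments="0.3 0 0 0 0 0 0; 0.45 0 0 0 0 0 0; 0.5 0 0 -0.01 0 0 0; 0.5 0 0 -0.04 0 0 0; 0.5 0 0 -0.05 0 0 0; 0.5 -0.03 -0.045 -0.02 0 0 0; 0.5 -0.025 -0.05 0 0 0 0; 0.5 -0.015 -0.05 0 0 0 0; 0.5 -0.01 -0.05 0 0 0 0; 0.5 0 0 0 0 0 0")

```text
time_s: 11.12
tool_pos: [0.4859, -0.0754, 0.2087]
tool_rot: [179.9, -0.7, 1.3]
force: [0.2, -0.5, -0.4]
grip_width: 0.0437
```

```bash
cat > chk.py <<'E'
from look import *
import sys
tag=sys.argv[1]
T,S=shots(tag)
objs={'A':[.4143,.1215,.034],'B':[.4141,.0182,.295]}
inn={'C':[.5579,-.2713,.025]}
for n,x0 in objs.items():
    x,r,k=fit([T,S],LEVER,x0,R=4);print(n,np.round(x[:2]*1000,1),np.degrees(x[2]).round(2),r.round(2),k)
M=cat(rect(-24,24,-12,12,46,'bflr')+rect(-28,40,-27,27,5,'blr')+rect(24,45,-15,15,34,'lr'))
for n,x0 in inn.items():
    x,r,k=fit([T,S],M,x0,R=4);c,s=np.cos(x[2]),np.sin(x[2]);print(n,np.round(x[:2]*1000,1),np.degrees(x[2]).round(2),r.round(2),k,'eye',x[0]*1000+70*c,x[1]*1000+70*s)
crop(T,345,215,130,100,6,'f1',[])
crop(S,300,220,160,140,4,'f2')
E
python3 chk.py s4;STEP=50 python3 plan.py 0.6 426 22 180 16.9
```

```text
A [414.3 121.5] 1.94 0.2 489
B [414.1  18.3] 17.1 0.37 515
C [ 557.6 -272.5] 1.59 0.19 346 eye 627.578614974123 -270.5578024591171
11.225 [ 0.4866 -0.0797  0.209 ] [179.77  -0.79   0.94] 3
0.6 -0.0198 -0.0343 0.0092 0.11 -0.25 -5.32; 0.6 -0.0165 -0.0359 0.0094 0.11 -0.25 -5.32; 0.6 -0.013 -0.0373 0.0095 0.11 -0.25 -5.32
```

View pics/f1.png

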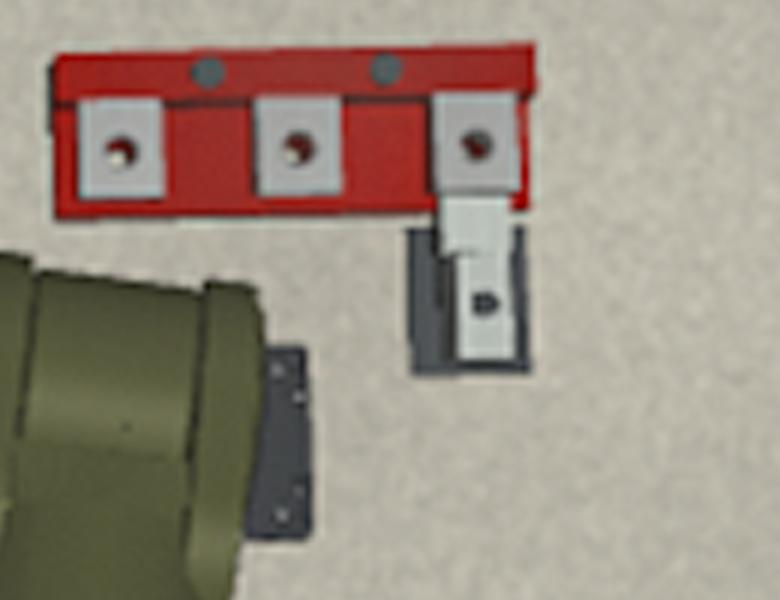

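View pics/f2.png

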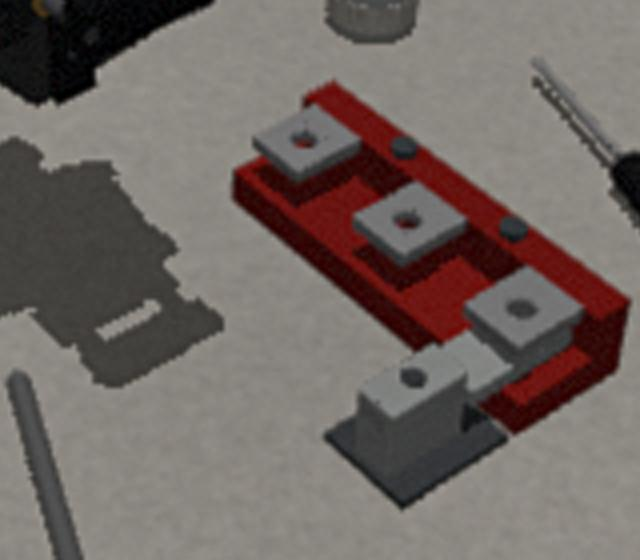

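carry_out(increments="0.6 -0.0195 -0.034 0.009 0.1 -0.3 -5.3; 0.6 -0.0165 -0.036 0.009 0.1 -0.3 -5.3; 0.6 -0.013 -0.037 0.01 0.1 -0.2 -5.3; 0.6 0 0 0.02 0 0 0; 0.6 0 0 0 0 0 0")

```text
time_s: 11.85
tool_pos: [0.4286, 0.0147, 0.1609]
tool_rot: [179.7, -0.1, 16.3]
force: [0.5, -0.5, 0.0]
grip_width: 0.052
```

```bash
STEP=50 python3 plan.py 0.6 426.5 23 120 16.9
```

```text
11.85 [0.4286 0.0147 0.1609] [ 1.7973e+02 -1.4000e-01  1.6310e+01] 1
0.6 0.0002 -0.0087 0.0409 0.27 -0.14 -0.59
```

carry_out(increments="0.6 0 -0.0087 0.02 0.3 -0.1 -0.6; 0.6 0 0 0.03 0 0 0; 0.6 0 0 0 0 0 0; 0.6 0 0 0 0 0 0")

```text
time_s: 12.35
tool_pos: [0.4315, 0.0183, 0.1142]
tool_rot: [179.9, -0.4, 16.3]
force: [0.4, -0.3, 0.5]
grip_width: 0.0525
```

```bash
STEP=50 python3 plan.py 0.6 426.5 23 80 16.9
```

```text
12.35 [0.4315 0.0183 0.1142] [179.91  -0.4   16.28] 1
0.6 -0.0037 -0.0059 0.0342 0.1 -0.4 -0.62
```

carry_out(increments="0.6 -0.005 -0.007 0.018 0 -0.4 -0.6; 0.6 -0.002 -0.001 0.014 0 0 0; 0.6 0 0 0 0 0 0; 0.6 0 0 0 0 0 0")

```text
time_s: 12.85
tool_pos: [0.4233, 0.0244, 0.0817]
tool_rot: [179.9, -0.1, 16.9]
force: [0.1, -0.3, -0.4]
grip_width: 0.0523
```

```bash
STEP=50 python3 plan.py 0.6 426.5 23 80.3 16.9
```

```text
12.85 [0.4233 0.0244 0.0817] [ 1.7993e+02 -1.3000e-01  1.6890e+01] 1
0.6 0.0027 0.0023 0.0014 0.07 -0.13 -0.01
```

carry_out(increments="0.5 0.0025 0.002 0.0012 0 -0.1 0; 0.35 0 0 0 0 0 0; 0.2 0 0 0 0 0 0; 0.2 0 0 0 0 0 0; 0.2 0 0 0 0 0 0; 0.2 0 0 0 0 0 0", force=30)

```text
time_s: 13.6
tool_pos: [0.4273, 0.0233, 0.0812]
tool_rot: [179.9, -0.1, 16.9]
force: [0.2, -0.8, -1.9]
grip_width: 0.024
```

```bash
python3 - <<'E'
import numpy as np
from cell import *;o=get_obs();p=o['tool_pos']*1000;print(p,o['tool_rot'],o['force'],o['grip_width'],o['time_s'])
a=np.radians(16.9);d=p[:2]-[414.1,18.2];print('along',d@[np.cos(a),np.sin(a)],'lat',d@[-np.sin(a),np.cos(a)])
E
STEP=50 python3 plan.py 0.2 430 20 135 14 495 -193.5 135 1.43
```

```text
[427.26407593  23.26164609  81.16647822] [ 1.79936692e+02 -1.30804195e-01  1.68856634e+01] [ 0.18420643 -0.77554113 -1.90451729] 0.02396836750582231 13.6
along 14.066998292873578 lat 1.016225982901409
13.6 [0.4273 0.0233 0.0812] [ 1.7994e+02 -1.3000e-01  1.6890e+01] 7
0.2 0.0009 0.002 -0.0269 0.03 -0.07 1.44; 0.2 0.0009 0.002 -0.0269 0.03 -0.07 1.44; 0.2 0.0023 0.0446 0 0 0 2.51; 0.2 0.0042 0.0444 0 0 0 2.51; 0.2 0.0062 0.0442 0 0 0 2.51; 0.2 0.0081 0.0439 0 0 0 2.51; 0.2 0.01 0.0435 0 0 0 2.51
```

carry_out(increments="0.2 0.001 0.002 -0.027 0 0 1.4; 0.2 0.001 0.002 -0.027 0 0 1.4; 0.2 0.002 0.045 0 0 0 2.5; 0.2 0.004 0.044 0 0 0 2.5; 0.2 0.006 0.044 0 0 0 2.5; 0.2 0.008 0.044 0 0 0 2.5; 0.2 0.01 0.03 0 0 0 2.5; 0.2 0 0 0 0 0 0; 0.2 0 0 0 0 0 0")

```text
time_s: 14.72
tool_pos: [0.4911, -0.1838, 0.1334]
tool_rot: [180.0, 0.3, 1.4]
force: [-0.3, 0.3, -2.4]
grip_width: 0.0238
```

```bash
STEP=50 python3 plan.py 0.2 498 -193.5 100 1.43
```

```text
14.725 [ 0.4911 -0.1838  0.1334] [180.     0.31   1.41] 1
0.2 0.0068 0.0099 0.0333 0 0.31 -0.02
```

carry_out(increments="0.2 0.007 0.01 0.02 0 0.3 0; 0.2 0 0 0.02 0 0 0; 0.2 0 0 0.005 0 0 0; 0.2 0 0 0 0 0 0")

```text
time_s: 15.22
tool_pos: [0.4975, -0.1881, 0.086]
tool_rot: [-179.7, 0.1, 1.8]
force: [0.7, -0.2, -1.6]
grip_width: 0.024
```

```bash
STEP=15 python3 plan.py 0.2 505 -193.3 83.5 1.43
```

```text
15.225 [ 0.4975 -0.1881  0.086 ] [-1.7972e+02  1.2000e-01  1.8000e+00] 1
0.2 0.0073 0.0054 0.0024 -0.28 0.12 0.37
```

carry_out(increments="0.2 0.007 0.005 0.002 -0.3 0.1 0.35; 0.2 0.012 0 0 0 0 0; 0.2 0.012 0 0 0 0 0; 0.2 0 0 0 0 0 0")

```text
time_s: 15.72
tool_pos: [0.5329, -0.1919, 0.0855]
tool_rot: [180.0, -0.2, 1.5]
force: [-0.4, 1.1, -3.3]
grip_width: 0.0236
```

```bash
STEP=15 python3 plan.py 0.2 569.7 -191.9 83 1.43
```

```text
15.725 [ 0.5329 -0.1919  0.0855] [179.95  -0.21   1.53] 3
0.2 0.0123 0.0003 0.0009 0.02 -0.07 0.03; 0.2 0.0123 0.0003 0.0009 0.02 -0.07 0.03; 0.2 0.0123 0.0003 0.0009 0.02 -0.07 0.03
```

carry_out(increments="0.2 0.012 0.0003 0.001 0 -0.1 0; 0.2 0.012 0.0003 0.001 0 -0.1 0; 0.2 0.011 0.0003 0.0005 0 0 0; 0.2 0 0 0 0 0 0; 0.2 0 0 0 0 0 0")

```text
time_s: 16.35
tool_pos: [0.5704, -0.1919, 0.0825]
tool_rot: [179.9, 0.1, 1.5]
force: [0.2, 0.2, -2.5]
grip_width: 0.0238
```

```bash
STEP=15 python3 plan.py 0.2 569.8 -191.9 81.2 1.43
```

```text
16.35 [ 0.5704 -0.1919  0.0825] [1.7994e+02 6.0000e-02 1.5400e+00] 1
0.2 -0.0006 0 0.0013 0.06 0.06 0.11
```

carry_out(increments="0.2 -0.0006 0 0.001 0 0 0; 0.2 0 0 0.0003 0 0 0; 0.2 0 0 0 0 0 0")

```text
time_s: 16.73
tool_pos: [0.5691, -0.1921, 0.0814]
tool_rot: [180.0, 0.1, 1.5]
force: [0.4, 0.4, -2.1]
grip_width: 0.0235
```

carry_out(increments="0.2 0.0008 -0.0002 0.0004 0 0 0; 0.2 0 0 0 0 0 0; 0.3 0 0 0 0 0 0; 0.45 0 0 0 0 0 0; 0.5 0 0 -0.01 0 0 0; 0.5 0 0 -0.04 0 0 0; 0.5 0 0 -0.05 0 0 0; 0.5 -0.035 -0.05 -0.02 0 0 0; 0.5 -0.035 -0.05 0 0 0 0; 0.5 -0.025 -0.05 0 0 0 0; 0.5 -0.02 -0.05 0 0 0 0; 0.5 -0.01 -0.05 0 0 0 0; 0.5 0 -0.03 0 0 0 0; 0.5 0 0 0 0 0 0")

```text
time_s: 18.48
tool_pos: [0.4395, 0.0878, 0.211]
tool_rot: [-179.8, -0.7, 1.1]
force: [0.1, -0.2, -0.8]
grip_width: 0.0433
```

```bash
sed -i "s/^objs=.*/objs={'A':[.4143,.1215,.034]}/; s/^inn=.*/inn={'C':[.5579,-.2713,.025],'B':[.556,-.193,.025]}/" chk.py; python3 chk.py s5;STEP=50 python3 plan.py 0.6 427 123 170 1.95
```

```text
A [414.  118.4] 1.99 0.42 236
C [ 557.6 -272.5] 1.57 0.18 344 eye 627.6114716228228 -270.58646170974924
B [ 555.1 -193.7] 1.52 0.18 353 eye 625.0655335988401 -191.88555157383644
18.575 [0.4398 0.0851 0.2108] [-179.82   -0.68    0.9 ] 2
0.6 -0.0064 -0.019 0.0204 -0.09 -0.34 -0.53; 0.6 -0.0061 -0.0191 0.0204 -0.09 -0.34 -0.53
```

View pics/f1.png

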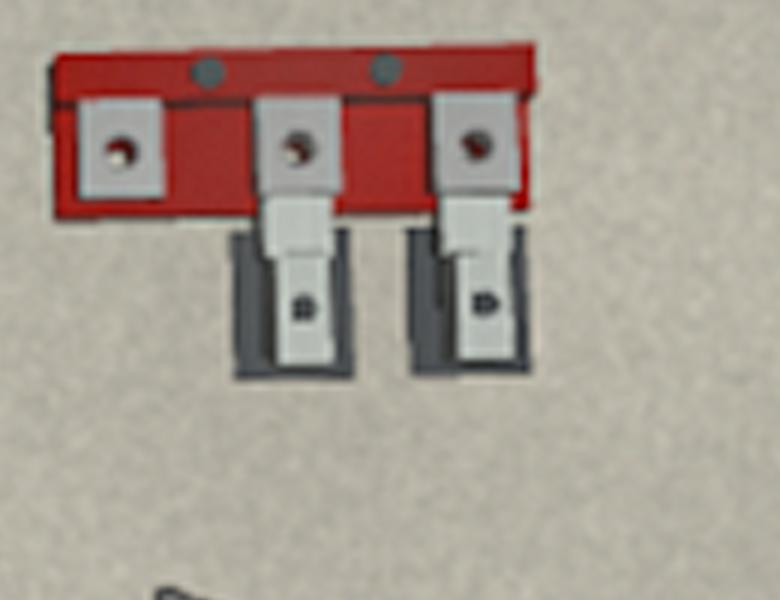

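```bash
python3 - <<'E'
from ba import *
T,S=pickle.load(open('s5.pkl','rb'))
a=cv2.resize(T['img'][240:350,180:340],None,fx=3,fy=3);b=cv2.resize(S['img'][170:330,180:340],None,fx=2,fy=2)
c=np.zeros((330,800,3),np.uint8);c[:,:480]=a;c[:320,480:]=b;cv2.imwrite('pics/g1.png',c)
E
```

```text
(no output)
```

View pics/g1.png

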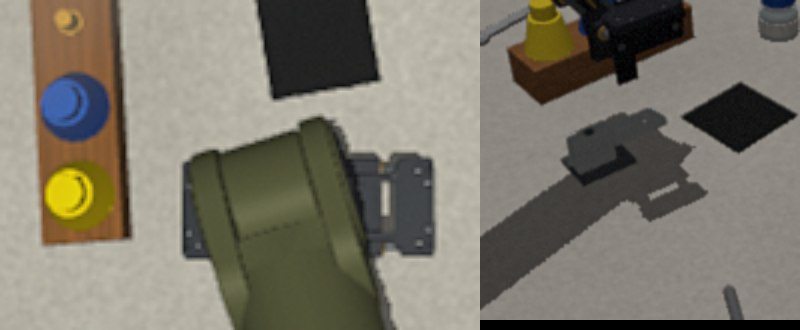

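```bash
python3 - <<'E'
from ba import *
C=np.load('C.npy')
for t in('s4','s5'):
    T,S=pickle.load(open(t+'.pkl','rb'));S=corr(S,C[6:])
    x,r,k=fit([S],LEVER,[.4143,.1215,.034],R=4);print(np.round(x*1000,1),r,k)
E
STEP=50 python3 plan.py 0.6 427.5 123 170 1.95
```

```text
[413.8 120.6  41.6] 0.3985430695523492 227
[413.5 119.2  73.4] 0.3600494268373908 180
18.575 [0.4398 0.0851 0.2108] [-179.82   -0.68    0.9 ] 2
0.6 -0.0061 -0.019 0.0204 -0.09 -0.34 -0.53; 0.6 -0.0058 -0.0191 0.0204 -0.09 -0.34 -0.53
```

carry_out(increments="0.6 -0.006 -0.019 0.02 -0.1 -0.35 -0.5; 0.6 -0.006 -0.019 0.02 -0.1 -0.35 -0.5; 0.6 0 0 0.02 0 0 0; 0.6 0 0 0.02 0 0 0; 0.6 0 0 0 0 0 0; 0.6 0 0 0 0 0 0")

```text
time_s: 19.32
tool_pos: [0.4315, 0.1144, 0.1313]
tool_rot: [180.0, -0.2, 0.9]
force: [-0.4, 0.8, 0.5]
grip_width: 0.0521
```

```bash
STEP=50 python3 plan.py 0.6 427.3 122.9 80.5 1.95
```

```text
19.325 [0.4315 0.1144 0.1313] [179.96  -0.21   0.9 ] 2
0.6 -0.0021 -0.0043 0.0254 0.02 -0.11 -0.52; 0.6 -0.002 -0.0043 0.0254 0.02 -0.11 -0.52
```

carry_out(increments="0.6 -0.004 -0.0085 0.015 0 -0.2 -1; 0.6 0 0 0.015 0 0 0; 0.6 0 0 0.01 0 0 0; 0.6 0 0 0 0 0 0; 0.6 0 0 0 0 0 0")

```text
time_s: 19.95
tool_pos: [0.4279, 0.1233, 0.0895]
tool_rot: [-180.0, -0.1, 1.9]
force: [1.1, -0.9, -0.1]
grip_width: 0.052
```

```bash
STEP=50 python3 plan.py 0.6 427.3 122.9 80.5 1.95
```

```text
19.95 [0.4279 0.1233 0.0895] [-1.7999e+02 -8.0000e-02  1.9400e+00] 1
0.6 -0.0006 0.0004 0.009 -0.01 -0.08 -0.01
```

carry_out(increments="0.6 -0.0006 0.0004 0.008 0 -0.1 0; 0.5 0 0 0 0 0 0; 0.35 0 0 0 0 0 0; 0.2 0 0 0 0 0 0; 0.2 0 0 0 0 0 0; 0.2 0 0 0 0 0 0; 0.2 0 0 0 0 0 0", force=30)

```text
time_s: 20.82
tool_pos: [0.4279, 0.1231, 0.0817]
tool_rot: [-179.9, -0.1, 1.9]
force: [-0.0, -0.4, -1.0]
grip_width: 0.0233
```

```bash
python3 - <<'E'
import numpy as np
from cell import *;o=get_obs();p=o['tool_pos']*1000;print(p,o['tool_rot'],o['force'],o['grip_width'],o['time_s'])
a=np.radians(1.95);d=p[:2]-[414.3,121.5];print('along',d@[np.cos(a),np.sin(a)],'lat',d@[-np.sin(a),np.cos(a)])
E
STEP=50 python3 plan.py 0.2 430 120 138 1.5 490 -116 138 1.43
```

```text
[427.88650213 123.07473842  81.71667305] [-1.79929993e+02 -6.55430876e-02  1.93798898e+00] [-0.03339598 -0.3571044  -1.04073878] 0.023331684793804076 20.825
along 13.632218387807931 lat 1.1115138234664983
20.825 [0.4279 0.1231 0.0817] [-1.7993e+02 -7.0000e-02  1.9400e+00] 7
0.2 0.001 0.0015 -0.0281 -0.04 -0.03 0.22; 0.2 0.001 0.0016 -0.0281 -0.04 -0.03 0.22; 0.2 0.0108 0.0475 0 0 0 0.01; 0.2 0.0108 0.0475 0 0 0 0.01; 0.2 0.0108 0.0475 0 0 0 0.01; 0.2 0.0108 0.0475 0 0 0 0.01; 0.2 0.0108 0.0475 0 0 0 0.01
```

carry_out(increments="0.2 0.001 0.0015 -0.028 0 0 0.2; 0.2 0.001 0.0015 -0.028 0 0 0.2; 0.2 0.011 0.047 0 0 0 0; 0.2 0.011 0.047 0 0 0 0; 0.2 0.011 0.047 0 0 0 0; 0.2 0.011 0.047 0 0 0 0; 0.2 0.011 0.032 0 0 0 0; 0.2 0 0 0 0 0 0; 0.2 0 0 0 0 0 0")

```text
time_s: 21.95
tool_pos: [0.4908, -0.1037, 0.138]
tool_rot: [-180.0, 0.1, 1.8]
force: [0.2, 0.0, -1.8]
grip_width: 0.0234
```

```bash
STEP=50 python3 plan.py 0.2 498 -115.6 100 1.43
```

```text
21.95 [ 0.4908 -0.1037  0.138 ] [-1.7996e+02  7.0000e-02  1.7600e+00] 1
0.2 0.0069 0.0122 0.038 -0.04 0.07 0.33
```

carry_out(increments="0.2 0.007 0.012 0.022 0 0.1 0.3; 0.2 0 0 0.02 0 0 0; 0.2 0 0 0.006 0 0 0; 0.2 0 0 0 0 0 0")

```text
time_s: 22.45
tool_pos: [0.4981, -0.1098, 0.0887]
tool_rot: [-179.7, -0.0, 1.9]
force: [-0.4, -0.2, -2.6]
grip_width: 0.0237
```

```bash
STEP=15 python3 plan.py 0.2 505 -115.5 84 1.43
```

```text
22.45 [ 0.4981 -0.1098  0.0887] [-1.7972e+02 -1.0000e-02  1.9200e+00] 1
0.2 0.0067 0.006 0.0047 -0.28 -0.01 0.49
```

carry_out(increments="0.2 0.007 0.006 0.0045 -0.3 0 0.5; 0.2 0.012 0 0 0 0 0; 0.2 0.012 0 0 0 0 0; 0.2 0 0 0 0 0 0")

```text
time_s: 22.95
tool_pos: [0.5338, -0.1142, 0.0859]
tool_rot: [180.0, -0.3, 1.5]
force: [0.3, 0.7, -1.6]
grip_width: 0.0241
```

```bash
STEP=15 python3 plan.py 0.2 567.9 -113.9 83.5 1.43
```

```text
22.95 [ 0.5338 -0.1142  0.0859] [179.99  -0.27   1.51] 3
0.2 0.0114 0.0002 0.0009 0 -0.09 0.03; 0.2 0.0114 0.0002 0.0008 0 -0.09 0.03; 0.2 0.0114 0.0002 0.0008 0 -0.09 0.03
```

carry_out(increments="0.2 0.0114 0.0002 0.001 0 -0.1 0; 0.2 0.0114 0.0002 0.0008 0 -0.1 0; 0.2 0.0095 0.0002 0.0004 0 -0.1 0; 0.2 0 0 0 0 0 0; 0.2 0 0 0.001 0 0 0; 0.2 0 0 0 0 0 0")

```text
time_s: 23.7
tool_pos: [0.568, -0.1142, 0.0822]
tool_rot: [180.0, 0.1, 1.5]
force: [-0.1, 0.1, -1.4]
grip_width: 0.0239
```

```bash
STEP=15 python3 plan.py 0.2 567.9 -113.9 81.6 1.43
```

```text
23.7 [ 0.568  -0.1142  0.0822] [1.7998e+02 1.3000e-01 1.5000e+00] 1
0.2 -0.0001 -0.0003 0.0006 0.02 0.13 0.07
```

carry_out(increments="0.2 0 -0.0002 0.0008 0 0 0; 0.2 0 0 0 0 0 0; 0.3 0 0 0 0 0 0; 0.45 0 0 0 0 0 0; 0.5 0 0 -0.01 0 0 0; 0.5 0 0 -0.04 0 0 0; 0.5 0 0 -0.05 0 0 0; 0.5 -0.02 -0.05 -0.02 0 0 0; 0.5 -0.01 -0.05 -0.02 0 0 0; 0.5 0 -0.05 -0.02 0 0 0; 0.5 0 -0.05 0 0 0 0; 0.5 0 -0.05 0 0 0 0; 0.5 0 -0.05 0 0 0 0; 0.5 0 0 0 0 0 0")

```text
time_s: 25.45
tool_pos: [0.5325, 0.1921, 0.2558]
tool_rot: [-179.6, -0.5, 1.1]
force: [0.8, -0.6, -0.6]
grip_width: 0.0436
```

```bash
sed -i "s/^objs=.*/objs={}/; s/^inn=.*/inn={'C':[.5579,-.2713,.025],'B':[.556,-.193,.025],'A':[.554,-.115,.025]}/" chk.py; python3 chk.py s6;STEP=50 python3 plan.py 0.5 590 290 240 30 601.5 313.3 200 50
```

```text
C [ 557.6 -272.5] 1.6 0.19 346 eye 627.5790847735251 -270.548293076969
B [ 555.1 -193.6] 1.3 0.18 360 eye 625.0575308509183 -192.0048413954434
A [ 554. -116.] 1.26 0.21 346 eye 623.9935720205909 -114.47584737712099
25.55 [0.5335 0.1867 0.256 ] [-179.74   -0.56    0.7 ] 6
0.5 0.0192 -0.0342 0.0057 -0.04 -0.2 -9.76; 0.5 0.0247 -0.0304 0.0056 -0.04 -0.2 -9.76; 0.5 0.0296 -0.0258 0.0055 -0.04 -0.2 -9.76; 0.5 0.0072 -0.0048 0.0133 0 0 -6.67; 0.5 0.0077 -0.0039 0.0133 0 0 -6.67; 0.5 0.0081 -0.003 0.0133 0 0 -6.67
```

View pics/f1.png

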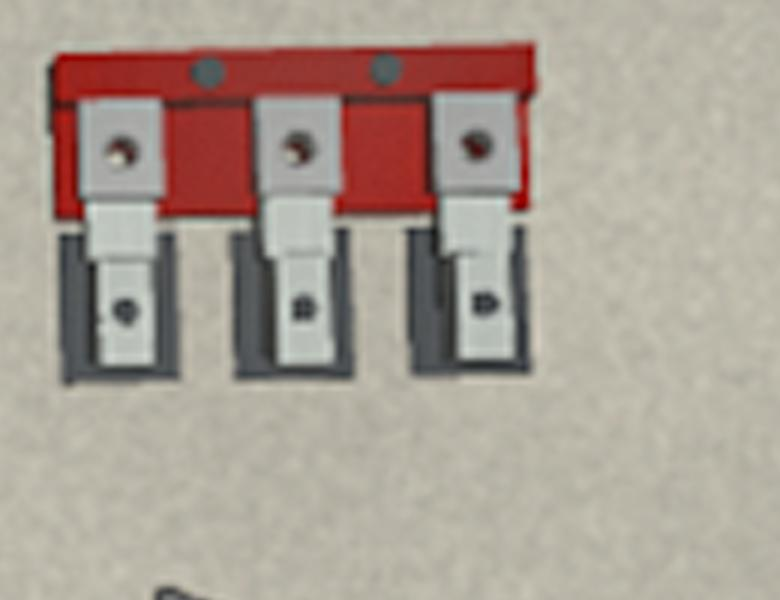

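carry_out(increments="0.5 0.019 -0.034 0.006 0 -0.2 -9.7; 0.5 0.025 -0.03 0.006 0 -0.2 -9.7; 0.5 0.03 -0.026 0.006 0 -0.2 -9.7; 0.5 0.007 -0.005 0.013 0 0 -6; 0.5 0.008 -0.004 0.013 0 0 -6; 0.5 0.008 -0.003 0.013 0 0 -6; 0.5 0 0 0 0 0 0; 0.5 0 0 0 0 0 0")

```text
time_s: 26.55
tool_pos: [0.6112, 0.2982, 0.2038]
tool_rot: [179.7, -0.2, 47.8]
force: [0.2, -0.2, -0.1]
grip_width: 0.0434
```

```bash
STEP=50 python3 plan.py 0.5 601.5 313.3 165 45
```

```text
26.55 [0.6112 0.2982 0.2038] [179.66  -0.18  47.76] 1
0.5 0.0045 -0.0176 0.0387 0.34 -0.19 2.76
```

carry_out(increments="0.5 0.0045 -0.0175 0.02 0.3 -0.2 2.7; 0.5 0 0 0.015 0 0 0; 0.5 0 0 0 0 0 0; 0.5 0 0 0 0 0 0")

```text
time_s: 27.05
tool_pos: [0.6041, 0.3092, 0.1717]
tool_rot: [179.8, -0.2, 44.6]
force: [0.9, 0.0, 1.1]
grip_width: 0.0434
```

```bash
STEP=50 python3 plan.py 0.5 601.5 313.3 126 45
```

```text
27.05 [0.6041 0.3092 0.1717] [179.77  -0.23  44.59] 1
0.5 0.0009 -0.0049 0.0457 0.23 -0.23 -0.41
```

carry_out(increments="0.5 0.0012 -0.006 0.02 0.2 -0.2 -0.4; 0.5 0 0 0.018 0 0 0; 0.5 0 0 0.002 0 0 0; 0.5 0 0 0 0 0 0")

```text
time_s: 27.55
tool_pos: [0.6011, 0.3139, 0.129]
tool_rot: [180.0, -0.0, 45.0]
force: [-0.5, -0.5, 0.5]
grip_width: 0.0437
```

```bash
STEP=50 python3 plan.py 0.5 601.5 313.3 126 45
```

```text
27.55 [0.6011 0.3139 0.129 ] [ 1.7996e+02 -1.0000e-02  4.4980e+01] 1
0.5 -0.0001 0.0007 0.003 0.04 -0.01 -0.02
```

carry_out(increments="0.35 0 0.0006 0.003 0 0 0; 0.15 0 0 0 0 0 0; 0.1 0 0 0 0 0 0; 0.1 0 0 0 0 0 0; 0.1 0 0 0 0 0 0; 0.1 0 0 0 0 0 0", force=35)

```text
time_s: 28.3
tool_pos: [0.6022, 0.3135, 0.1271]
tool_rot: [179.9, -0.1, 45.0]
force: [0.3, 0.0, -1.2]
grip_width: 0.0149
```

```bash
STEP=52 python3 plan.py 0.1 603 312 205 45 624 -103 195 5
```

```text
28.3 [0.6022 0.3135 0.1271] [ 1.7993e+02 -1.2000e-01  4.4970e+01] 10
0.1 -0.0002 0.0009 -0.039 0.03 -0.06 -0.01; 0.1 -0.0002 0.0008 -0.039 0.03 -0.06 -0.01; 0.1 -0.0348 0.0385 0.0013 0 0 5; 0.1 -0.0313 0.0414 0.0013 0 0 5; 0.1 -0.0276 0.044 0.0013 0 0 5; 0.1 -0.0237 0.0462 0.0013 0 0 5; 0.1 -0.0195 0.0481 0.0013 0 0 5; 0.1 -0.0153 0.0496 0.0013 0 0 5; 0.1 -0.0109 0.0508 0.0013 0 0 5; 0.1 -0.0064 0.0515 0.0013 0 0 5
```

carry_out(increments="0.1 0 0.001 -0.03 0 0 0; 0.1 0 0 -0.048 0 0 0; 0.1 -0.035 0.038 0.001 0 0 5; 0.1 -0.031 0.041 0.001 0 0 5; 0.1 -0.028 0.044 0.001 0 0 5; 0.1 -0.024 0.046 0.001 0 0 5; 0.1 -0.02 0.048 0.001 0 0 5; 0.1 -0.015 0.05 0.001 0 0 5; 0.1 -0.011 0.045 0.001 0 0 5; 0.1 -0.005 0.035 0.001 0 0 5; 0.1 0 0 0 0 0 0; 0.1 0 0 0 0 0 0")

```text
time_s: 29.8
tool_pos: [0.6175, -0.0896, 0.1993]
tool_rot: [-179.8, -0.5, 3.9]
force: [0.8, 0.4, -0.5]
grip_width: 0.0152
```

```bash
STEP=50 python3 plan.py 0.1 624 -112.5 186 3
```

```text
29.8 [ 0.6175 -0.0896  0.1993] [-179.83   -0.5     3.86] 1
0.1 0.0048 0.0233 0.0132 -0.18 -0.49 0.86
```

carry_out(increments="0.1 0.004 0.018 0.01 -0.2 -0.5 0.8; 0.1 0.001 0.005 0.003 0 0 0; 0.1 0 0 0 0 0 0; 0.1 0 0 0 0 0 0; 0.1 0 0 0 0 0 0")

```text
time_s: 30.42
tool_pos: [0.6254, -0.1054, 0.1864]
tool_rot: [-179.8, -0.0, 3.7]
force: [0.2, 0.2, -0.2]
grip_width: 0.0151
```

```bash
STEP=50 python3 plan.py 0.1 624 -112.5 186 3; python3 - <<'E'
from look import *
T,S=shots('s7')
crop(S,300,150,160,150,4,'f2'); crop(T,330,190,130,100,5,'f1')
E
```

```text
30.425 [ 0.6254 -0.1054  0.1864] [-1.7979e+02 -4.0000e-02  3.6500e+00] 1
0.1 -0.0018 0.007 0.0003 -0.21 -0.04 0.65
```

View pics/f2.png

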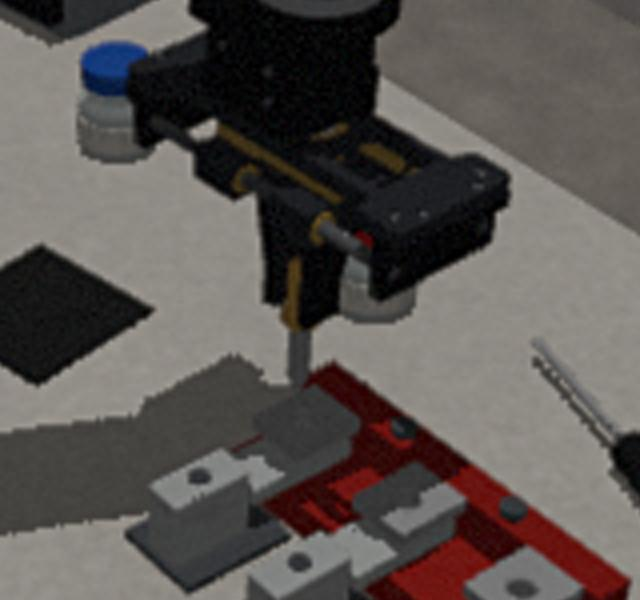

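View pics/f1.png

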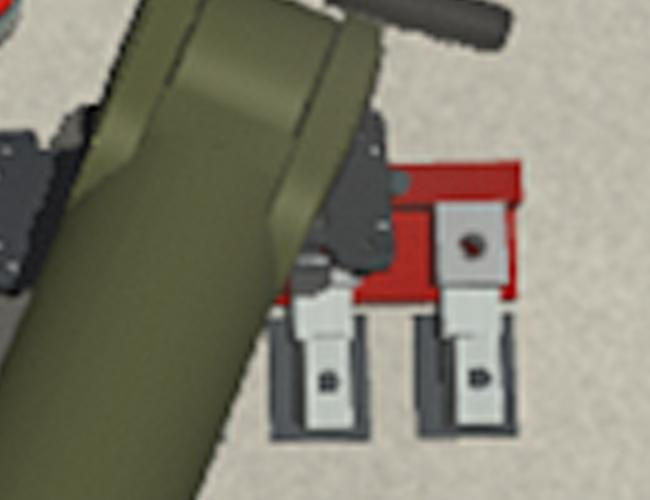

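```bash
cat > pinv.py <<'E'
from look import *
def pinmodel():
    L=[]
    for z,r in((0,2),(10,6),(46,6)): L+=circ(0,0,z,r,24)
    return cat(L)
def ov(S,x,y,z,name,k=8,w=60,h=60):
    u=proj(S,np.array([[x,y,z+.02]]))[0];a,b=int(u[0]-w/2),int(u[1]-h/2)
    crop(S,a,b,w,h,k,name,[(pinmodel(),[x,y,0],z)]);print(a,b)
E
python3 - <<'E'
from pinv import *
T,S=pickle.load(open('s7.pkl','rb'));S=corr(S,np.load('C.npy')[6:])
ov(S,.6254,-.1064,.0633,'g2')
E
```

```text
344 209
```

View pics/g2.png

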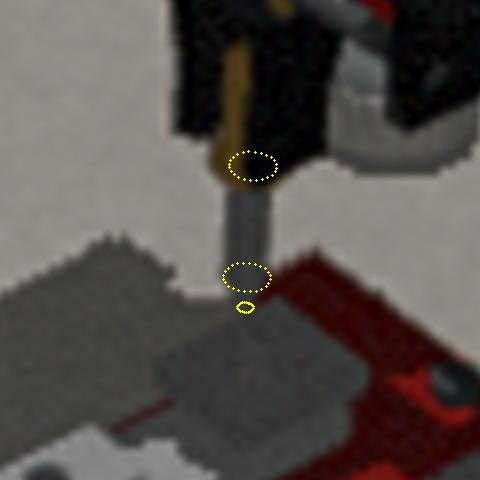

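carry_out(increments="0.1 -0.0018 0.007 0 -0.2 0 0.6; 0.1 0 0 0 0 0 0; 0.1 0 0 0 0 0 0")

```text
time_s: 30.9
tool_pos: [0.6239, -0.1134, 0.1866]
tool_rot: [180.0, -0.1, 3.0]
force: [-0.3, 0.6, -0.3]
grip_width: 0.0149
```

```bash
STEP=50 python3 plan.py 0.1 624 -112.5 175 3
```

```text
30.9 [ 0.6239 -0.1134  0.1866] [ 1.7999e+02 -6.0000e-02  2.9800e+00] 1
0.1 0.0002 -0.0009 0.0116 0.01 -0.06 -0.02
```

carry_out(increments="0.1 0.0002 -0.0009 0.01 0 0 0; 0.1 0 0 0 0 0 0; 0.1 0 0 0 0 0 0")

```text
time_s: 31.28
tool_pos: [0.6238, -0.1123, 0.1755]
tool_rot: [180.0, -0.0, 3.0]
force: [-0.3, 0.3, -1.0]
grip_width: 0.0149
```

```bash
STEP=50 python3 plan.py 0.1 624 -112.5 165 3;python3 - <<'E'
from pinv import *
o=get_obs();T,S=shots('s8');p=o['tool_pos'];
ov(S,p[0],p[1]-.001,p[2]-.1231,'g2')
E
```

```text
31.275 [ 0.6238 -0.1123  0.1755] [ 1.80e+02 -2.00e-02  2.98e+00] 1
0.1 0.0001 0.0002 0.0105 0 -0.02 -0.02
345 215
```

View pics/g2.png

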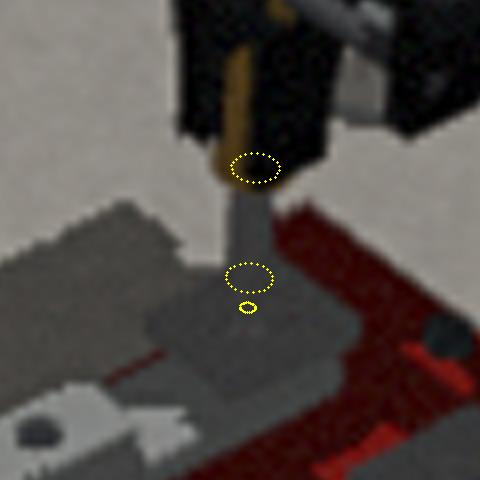

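carry_out(increments="0.1 0 0 0.007 0 0 0; 0.1 0 0 0.006 0 0 0; 0.1 0 0 0 0 0 0")

```text
time_s: 31.75
tool_pos: [0.6239, -0.1121, 0.1616]
tool_rot: [-180.0, -0.0, 3.0]
force: [0.4, -0.7, 0.2]
grip_width: 0.0148
```

```bash
STEP=50 python3 plan.py 0.1 624 -112.5 150 3
```

```text
31.75 [ 0.6239 -0.1121  0.1616] [-1.8e+02 -3.0e-02  3.0e+00] 1
0.1 0 0.0004 0.0116 0 -0.03 0
```

carry_out(increments="0.1 0 0.0003 0.007 0 0 0; 0.1 0 0 0.006 0 0 0; 0.1 0 0 0.006 0 0 0")

```text
time_s: 32.12
tool_pos: [0.6241, -0.1125, 0.1417]
tool_rot: [180.0, -0.1, 3.0]
force: [-0.5, -0.4, -0.6]
grip_width: 0.0152
```

carry_out(increments="0.1 0 0 0.006 0 0 0; 0.1 0 0 0.005 0 0 0")

```text
time_s: 32.38
tool_pos: [0.6241, -0.1125, 0.1297]
tool_rot: [180.0, -0.1, 3.0]
force: [-0.0, -0.3, -0.6]
grip_width: 0.0152
```

carry_out(increments="0.1 0 0 0.0025 0 0 0; 0.1 0 0 0.001 0 0 0; 0.1 0 0 0.001 0 0 0")

```text
time_s: 32.75
tool_pos: [0.6242, -0.1127, 0.1258]
tool_rot: [-180.0, -0.0, 3.0]
force: [-4.3, 1.4, 9.6]
grip_width: 0.0151
```

carry_out(increments="0.25 0 0 0 0 0 0; 0.45 0 0 0 0 0 0; 0.5 0 0 -0.02 0 0 0; 0.5 0 0 -0.05 0 0 0; 0.6 0 -0.03 -0.04 0 0 0; 0.6 -0.01 -0.05 -0.01 0 0 -5; 0.6 -0.01 -0.05 0 0 0 -5; 0.6 -0.005 -0.05 0 0 0 -5; 0.6 0 -0.05 0 0 0 -5; 0.6 0.005 -0.05 0 0 0 -5; 0.6 0.01 -0.045 0 0 0 -5; 0.6 0.01 -0.04 0 0 0 -5; 0.6 0 0 0 0 0 0")

```text
time_s: 34.38
tool_pos: [0.5199, 0.2488, 0.2649]
tool_rot: [179.6, -1.1, 38.7]
force: [0.5, -0.5, 0.5]
grip_width: 0.0521
```

```bash
python3 chk.py s9;STEP=50 python3 plan.py 0.6 527.7 307.6 210 45
```

```text
C [ 557.6 -272.5] 1.58 0.19 345 eye 627.5891476503173 -270.5586424564391
B [ 555.1 -193.6] 1.3 0.18 360 eye 625.0544683983053 -191.98503559682268
A [ 554. -116.] 1.29 0.21 347 eye 623.9804345136102 -114.43969868568325
34.475 [0.5219 0.2444 0.265 ] [179.5   -1.06  38.33] 2
0.6 0.0214 -0.0232 0.0277 0.28 -0.52 -3.34; 0.6 0.0229 -0.0218 0.0276 0.28 -0.52 -3.34
```

View pics/f2.png

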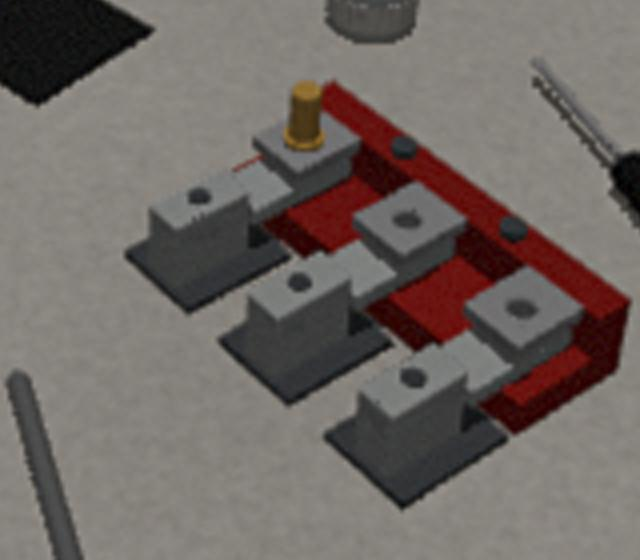

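Pin seated with collar on the tine of the left clevis (pixel 305,140 in the crop). Now the blue cap.

carry_out(increments="0.6 0.021 -0.023 0.01 0.3 -0.5 -3.3; 0.6 0.023 -0.022 0.01 0.3 -0.5 -3.3; 0.6 0 0 0.02 0 0 0; 0.6 0 0 0 0 0 0; 0.6 0 0 0 0 0 0")

```text
time_s: 35.1
tool_pos: [0.5327, 0.298, 0.2279]
tool_rot: [179.8, -0.2, 44.1]
force: [0.5, -0.3, -0.6]
grip_width: 0.0522
```

```bash
STEP=50 python3 plan.py 0.6 527.7 307.6 190 45
```

```text
35.1 [0.5327 0.298  0.2279] [179.79  -0.18  44.05] 1
0.6 0.0029 -0.0105 0.0379 0.22 -0.18 -0.95
```

carry_out(increments="0.6 0.003 -0.0105 0.02 0.2 -0.2 -0.9; 0.6 0 0 0.018 0 0 0; 0.6 0 0 0 0 0 0; 0.6 0 0 0 0 0 0")

```text
time_s: 35.6
tool_pos: [0.5275, 0.3066, 0.1878]
tool_rot: [-180.0, 0.0, 44.9]
force: [-1.5, 0.2, 0.6]
grip_width: 0.0519
```

```bash
STEP=50 python3 plan.py 0.6 527.7 307.6 168.5 45
```

```text
35.6 [0.5275 0.3066 0.1878] [-1.7999e+02  2.0000e-02  4.4870e+01] 1
0.6 0.0008 -0.0005 0.0193 -0.01 0.02 -0.13
```

carry_out(increments="0.6 0.0008 -0.0007 0.012 0 0 0; 0.6 0 0 0.007 0 0 0; 0.6 0 0 0 0 0 0; 0.4 0 0 0 0 0 0; 0.3 0 0 0 0 0 0; 0.25 0 0 0 0 0 0; 0.25 0 0 0 0 0 0; 0.25 0 0 0 0 0 0", force=20)

```text
time_s: 36.6
tool_pos: [0.5284, 0.308, 0.1687]
tool_rot: [180.0, -0.1, 44.9]
force: [-1.2, 0.5, -1.1]
grip_width: 0.0303
```

```bash
STEP=50 python3 plan.py 0.25 530 306 235 45 596 98.6 200 20
```

```text
36.6 [0.5284 0.308  0.1687] [ 1.7998e+02 -1.1000e-01  4.4850e+01] 7
0.25 0 0.0013 -0.0331 0.01 -0.05 -0.07; 0.25 -0.0001 0.0013 -0.0331 0.01 -0.05 -0.07; 0.25 -0.02 0.0387 0.007 0 0 5; 0.25 -0.0166 0.0403 0.007 0 0 5; 0.25 -0.013 0.0415 0.007 0 0 5; 0.25 -0.0093 0.0425 0.007 0 0 5; 0.25 -0.0056 0.0432 0.007 0 0 5
```

carry_out(increments="0.25 0 0 -0.02 0 0 0; 0.25 0 0 -0.046 0 0 0; 0.25 -0.02 0.039 0 0 0 5; 0.25 -0.0166 0.04 0.007 0 0 5; 0.25 -0.013 0.0415 0.007 0 0 5; 0.25 -0.009 0.042 0.007 0 0 5; 0.25 -0.004 0.03 0.007 0 0 5; 0.25 0 0 0 0 0 0; 0.25 0 0 0 0 0 0")

```text
time_s: 37.72
tool_pos: [0.5924, 0.1021, 0.2163]
tool_rot: [-179.9, -0.6, 18.5]
force: [0.0, -0.3, 0.5]
grip_width: 0.0308
```

```bash
STEP=50 python3 plan.py 0.25 596 98.6 140 20
```

```text
37.725 [0.5924 0.1021 0.2163] [-179.94   -0.6    18.54] 2
0.25 0.0008 0.0023 0.0382 -0.03 -0.3 -0.73; 0.25 0.0009 0.0022 0.0382 -0.03 -0.3 -0.73
```

carry_out(increments="0.25 0.001 0.002 0.03 0 -0.3 -0.7; 0.25 0.001 0.002 0.03 0 -0.3 -0.7; 0.25 0 0 0.015 0 0 0; 0.25 0 0 0 0 0 0; 0.25 0 0 0 0 0 0")

```text
time_s: 38.35
tool_pos: [0.597, 0.105, 0.143]
tool_rot: [-179.8, -0.3, 20.5]
force: [0.9, 0.3, -0.4]
grip_width: 0.0304
```

```bash
STEP=50 python3 plan.py 0.25 596 98.6 123 20
```

```text
38.35 [0.597 0.105 0.143] [-179.78   -0.32   20.47] 1
0.25 -0.0033 0.0057 0.0199 -0.22 -0.31 0.47
```

carry_out(increments="0.25 -0.003 0.0055 0.01 -0.2 -0.3 0.4; 0.25 0 0 0.007 0 0 0; 0.25 0 0 0 0 0 0; 0.25 0 0 0 0 0 0")

```text
time_s: 38.85
tool_pos: [0.5971, 0.0986, 0.1267]
tool_rot: [-180.0, -0.2, 20.0]
force: [0.1, -0.5, -0.2]
grip_width: 0.0306
```

```bash
STEP=50 python3 plan.py 0.25 596 98.6 122.8 20
```

```text
38.85 [0.5971 0.0986 0.1267] [-1.7998e+02 -1.7000e-01  2.0040e+01] 1
0.25 -0.0011 -0.0003 0.0039 -0.02 -0.17 0.04
```

Lower onto the mat, release, note the place.

carry_out(increments="0.25 0 0 0.003 0 -0.1 0; 0.25 0 0 0.0015 0 0 0; 0.25 0 0 0 0 0 0; 0.35 0 0 0 0 0 0; 0.5 0 0 0 0 0 0; 0.5 0 0 0 0 0 0")

```text
time_s: 39.6
tool_pos: [0.5976, 0.0988, 0.1226]
tool_rot: [-180.0, -0.1, 20.0]
force: [-0.1, 0.0, 0.0]
grip_width: 0.0412
```

carry_out(increments="0.5 0 0 -0.02 0 0 0; 0.5 0 0 -0.06 0 0 0; 0.5 -0.03 -0.03 -0.05 0 0 -5; 0.55 -0.04 -0.04 -0.02 0 0 -5; 0.6 -0.045 -0.03 0 0 0 -5; 0.6 -0.045 -0.03 0 0 0 -5; 0.6 -0.03 -0.03 0 0 0 -4; 0.6 0 0 0 0 0 0; 0.6 0 0 0 0 0 0")

```text
time_s: 40.72
tool_pos: [0.3548, 0.1416, 0.2811]
tool_rot: [179.6, -0.5, 44.7]
force: [1.0, -0.1, 0.9]
grip_width: 0.0524
```

```bash
STEP=50 python3 plan.py 0.6 451.3 300.2 200 45; python3 - <<'E'
from look import *
T,S=shots('s10')
x,r,k=fit([T,S],CAPR,[.597,.0976,0],.004,fixyaw=True);print('blue on mat',x,r,k)
x,r,k=fit([T,S],CAPR,[.4513,.2992,0],.05,fixyaw=True);print('yellow',x,r,k)
crop(T,180,220,160,110,5,'f1')
E
```

```text
40.725 [0.3548 0.1416 0.2811] [179.56  -0.45  44.75] 5
0.6 0.0359 -0.0091 0.0164 0.09 -0.09 -0.05; 0.6 0.0359 -0.009 0.0164 0.09 -0.09 -0.05; 0.6 0.036 -0.0089 0.0164 0.09 -0.09 -0.05; 0.6 0.036 -0.0089 0.0163 0.09 -0.09 -0.05; 0.6 0.036 -0.0088 0.0163 0.09 -0.09 -0.05
blue on mat [0.59613916 0.09796642 0.        ] 0.2992859164914816 156
yellow [0.45098454 0.29936129 0.        ] 0.36265856348676273 143
```

View pics/f1.png

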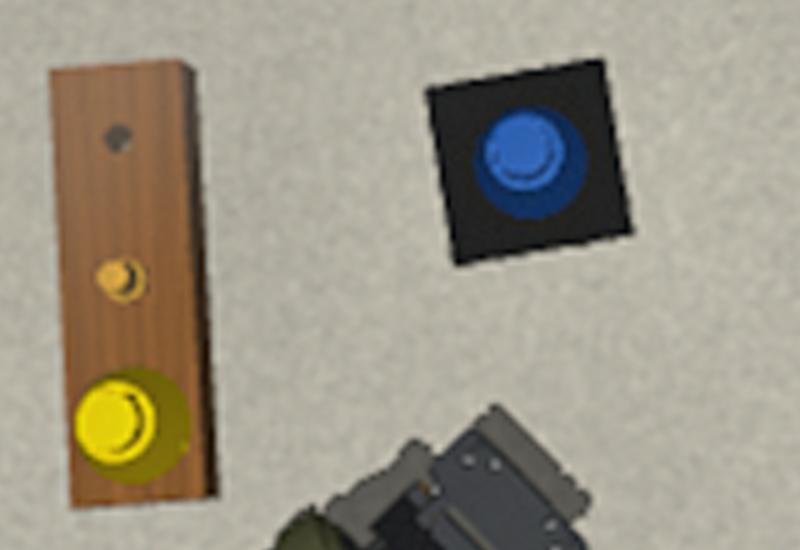

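carry_out(increments="0.6 0.036 -0.009 0.008 0.1 -0.1 0; 0.6 0.036 -0.009 0.008 0.1 -0.1 0; 0.6 0.036 -0.009 0.008 0.1 -0.1 0; 0.6 0.036 -0.009 0.008 0.1 -0.1 0; 0.6 0.03 -0.008 0.02 0 0 0; 0.6 0 0 0 0 0 0; 0.6 0 0 0 0 0 0")

```text
time_s: 41.7
tool_pos: [0.4595, 0.2972, 0.2382]
tool_rot: [179.9, -1.1, 44.0]
force: [-0.6, -0.3, 0.3]
grip_width: 0.0524
```

```bash
STEP=50 python3 plan.py 0.6 451.2 300.3 190 45
```

```text
41.7 [0.4595 0.2972 0.2382] [179.86  -1.12  43.96] 1
0.6 -0.0048 -0.0081 0.0481 0.15 -1.12 -1.04
```

carry_out(increments="0.6 -0.005 -0.008 0.02 0.1 -1.1 -1; 0.6 0 0 0.025 0 0 0; 0.6 0 0 0 0 0 0; 0.6 0 0 0 0 0 0")

```text
time_s: 42.2
tool_pos: [0.4492, 0.2981, 0.1929]
tool_rot: [-180.0, -0.1, 45.0]
force: [-0.1, -0.0, 0.4]
grip_width: 0.0524
```

```bash
STEP=50 python3 plan.py 0.6 451.2 300.3 168.5 45
```

```text
42.2 [0.4492 0.2981 0.1929] [-1.7998e+02 -6.0000e-02  4.4950e+01] 1
0.6 0.003 -0.0001 0.0244 -0.02 -0.06 -0.05
```

carry_out(increments="0.6 0.003 0 0.014 0 0 0; 0.6 0 0 0.01 0 0 0; 0.6 0 0 0 0 0 0; 0.4 0 0 0 0 0 0; 0.3 0 0 0 0 0 0; 0.25 0 0 0 0 0 0; 0.25 0 0 0 0 0 0; 0.25 0 0 0 0 0 0", force=20)

```text
time_s: 43.2
tool_pos: [0.4522, 0.3008, 0.1692]
tool_rot: [-180.0, -0.2, 44.9]
force: [-0.2, -0.3, -0.5]
grip_width: 0.0303
```

```bash
STEP=50 python3 plan.py 0.25 455 300 235 45 596.8 98.9 200 20
```

```text
43.2 [0.4522 0.3008 0.1692] [-179.98   -0.24   44.94] 7
0.25 0.0008 0.0012 -0.0329 -0.01 -0.12 -0.03; 0.25 0.0008 0.0012 -0.0329 -0.01 -0.12 -0.03; 0.25 -0.0084 0.0485 0.007 0 0 5; 0.25 -0.0041 0.049 0.007 0 0 5; 0.25 0.0002 0.0492 0.007 0 0 5; 0.25 0.0045 0.049 0.007 0 0 5; 0.25 0.0087 0.0484 0.007 0 0 5
```

carry_out(increments="0.25 0 0 -0.02 0 0 0; 0.25 0.001 0.001 -0.05 0 -0.2 0; 0.25 -0.008 0.048 0 0 0 5; 0.25 -0.004 0.049 0 0 0 5; 0.25 0 0.049 0.005 0 0 5; 0.25 0.0045 0.049 0.005 0 0 5; 0.25 0.007 0.035 0.005 0 0 5; 0.25 0 0 0 0 0 0; 0.25 0 0 0 0 0 0")

```text
time_s: 44.32
tool_pos: [0.5905, 0.1078, 0.2264]
tool_rot: [-180.0, -0.1, 19.5]
force: [-0.2, -0.1, -0.7]
grip_width: 0.0301
```

```bash
STEP=50 python3 plan.py 0.25 596.8 98.9 200 20
```

```text
44.325 [0.5905 0.1078 0.2264] [-1.7997e+02 -1.3000e-01  1.9450e+01] 1
0.25 0.003 0.0105 0.0264 -0.03 -0.13 -0.55
```

carry_out(increments="0.25 0.003 0.0105 0.015 0 -0.1 -0.5; 0.25 0 0 0.01 0 0 0; 0.25 0 0 0 0 0 0; 0.25 0 0 0 0 0 0")

```text
time_s: 44.82
tool_pos: [0.5956, 0.1019, 0.199]
tool_rot: [-179.9, 0.0, 20.3]
force: [0.2, 0.6, -0.0]
grip_width: 0.0301
```

```bash
STEP=50 python3 plan.py 0.25 596.8 98.9 196 20
```

```text
44.825 [0.5956 0.1019 0.199 ] [-1.7986e+02  5.0000e-02  2.0340e+01] 1
0.25 0 0.0032 0.003 -0.14 0.05 0.34
```

carry_out(increments="0.25 0.0002 0.0035 0.002 -0.1 0 0.3; 0.25 0 0 0 0 0 0; 0.25 0 0 0 0 0 0")

```text
time_s: 45.2
tool_pos: [0.5974, 0.099, 0.1975]
tool_rot: [-180.0, -0.0, 20.1]
force: [-0.6, 0.2, 0.3]
grip_width: 0.0305
```

```bash
STEP=50 python3 plan.py 0.25 596.8 98.9 196 20; python3 - <<'E'
from look import *
T,S=shots('s11');z=get_obs()['tool_pos'][2]-.1192
B=cat(circ(0,0,0,31,48))
x,r,k=fit([S],B,[.5965,.0979,0],z,fixyaw=True);print(x,r,k)
crop(S,260,150,80,80,7,'f2',[(B,x,z),(CAPR,[.5961,.098,0],.004)])
E
```

```text
45.2 [0.5974 0.099  0.1975] [-1.7996e+02 -2.0000e-02  2.0070e+01] 1
0.25 -0.0006 -0.0001 0.0015 -0.04 -0.02 0.07
[0.59766757 0.10043527 0.        ] 0.2536560449361115 36
```

View pics/f2.png

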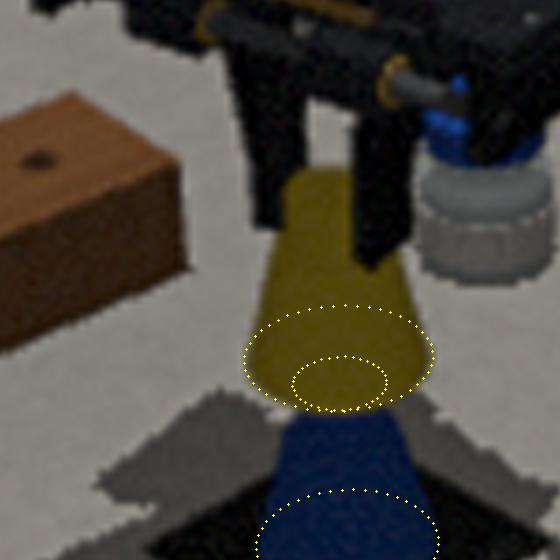

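carry_out(increments="0.25 -0.0005 0 0.012 0 0 0; 0.25 0 0 0.012 0 0 0; 0.25 0 0 0.01 0 0 0; 0.25 0 0 0 0 0 0")

```text
time_s: 45.8
tool_pos: [0.5961, 0.0988, 0.1601]
tool_rot: [-179.9, 0.1, 20.1]
force: [-0.3, 0.3, -0.7]
grip_width: 0.0301
```

```bash
STEP=50 python3 plan.py 0.25 596.8 98.9 146.5 20
```

```text
45.8 [0.5961 0.0988 0.1601] [-1.7995e+02  8.0000e-02  2.0070e+01] 1
0.25 0.0007 0.0002 0.0136 -0.05 0.08 0.07
```

carry_out(increments="0.25 0.0005 0 0.007 0 0 0; 0.25 0 0 0.005 0 0 0; 0.25 0 0 0.002 0 0 0; 0.25 0 0 0 0 0 0")

```text
time_s: 46.3
tool_pos: [0.5973, 0.099, 0.1462]
tool_rot: [-180.0, 0.0, 20.1]
force: [0.2, 0.7, -0.5]
grip_width: 0.0303
```

Seated height reached. Release; then on to the pin in the middle well.

carry_out(increments="0.25 0 0 0.001 0 0 0; 0.35 0 0 0 0 0 0; 0.5 0 0 0 0 0 0; 0.5 0 0 0 0 0 0; 0.5 0 0 -0.02 0 0 0; 0.5 0 0 -0.06 0 0 0; 0.5 -0.01 -0.05 -0.03 0 0 -4; 0.5 -0.01 -0.05 0 0 0 -4; 0.5 -0.01 -0.05 0 0 0 -4; 0.5 -0.01 -0.04 0 0 0 -4; 0.5 0 0 0 0 0 0; 0.5 0 0 0 0 0 0")

```text
time_s: 47.8
tool_pos: [0.4793, 0.255, 0.2704]
tool_rot: [179.9, -0.8, 36.3]
force: [0.5, 0.0, -0.2]
grip_width: 0.0437
```

```bash
STEP=50 python3 plan.py 0.5 525.8 306.7 180 45; python3 - <<'E'
from look import *
T,S=shots('s12')
for z,x0 in((.027,[.597,.098,0]),):
    x,r,k=fit([T,S],CAPR,x0,z,fixyaw=True);print('top cap',x,r,k)
crop(S,260,170,80,80,7,'f2',[(CAPR,x,.027)])
crop(T,180,220,160,110,5,'f1')
E
```

```text
47.8 [0.4793 0.255  0.2704] [179.92  -0.84  36.27] 3
0.5 0.0223 -0.0048 0.0305 0.05 -0.28 -2.91; 0.5 0.0226 -0.0036 0.0304 0.05 -0.28 -2.91; 0.5 0.0229 -0.0024 0.0303 0.05 -0.28 -2.91
top cap [0.5967484  0.09851218 0.        ] 0.26330877270192343 157
```

View pics/f2.png

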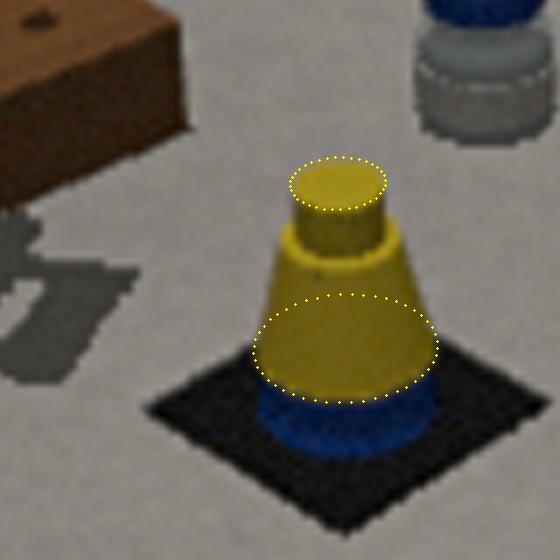

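View pics/f1.png

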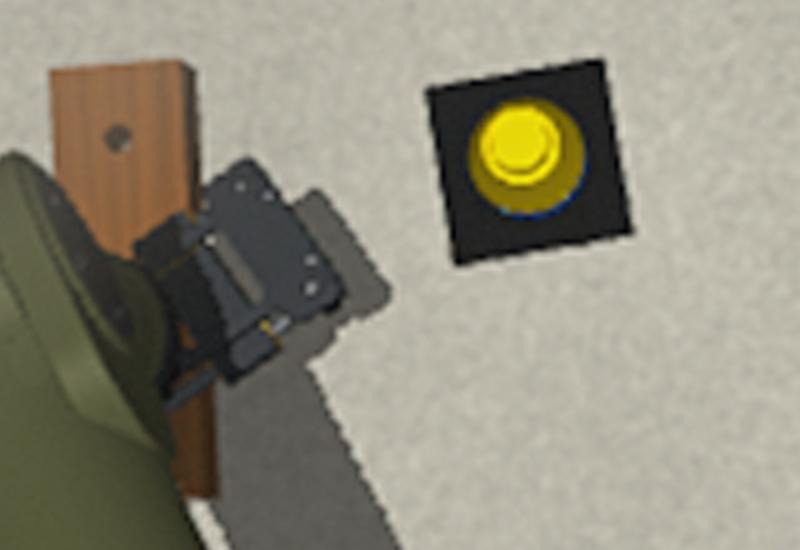

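The stack is straight and fully seated (yellow over blue on the mat, overlay at seated height matches). Next: the middle pin.

carry_out(increments="0.5 0.022 -0.005 0.025 0 -0.3 -2.9; 0.5 0.023 -0.004 0.025 0 -0.3 -2.9; 0.5 0.023 -0.003 0.025 0 -0.3 -2.9; 0.5 0 0 0.01 0 0 0; 0.5 0 0 0 0 0 0; 0.5 0 0 0 0 0 0")

```text
time_s: 48.65
tool_pos: [0.5322, 0.301, 0.1856]
tool_rot: [179.7, 0.0, 44.3]
force: [-0.5, -0.6, 0.5]
grip_width: 0.0433
```

```bash
STEP=50 python3 plan.py 0.5 525.9 306.7 150 45
```

```text
48.65 [0.5322 0.301  0.1856] [1.7967e+02 3.0000e-02 4.4290e+01] 1
0.5 -0.0006 -0.0087 0.0355 0.33 0.03 -0.71
```

carry_out(increments="0.5 -0.0006 -0.0087 0.01 0.3 0 -0.7; 0.5 0 0 0.025 0 0 0; 0.5 0 0 0 0 0 0; 0.5 0 0 0 0 0 0")

```text
time_s: 49.15
tool_pos: [0.5252, 0.3079, 0.153]
tool_rot: [-179.9, -0.3, 45.0]
force: [-0.3, -0.1, 0.3]
grip_width: 0.0432
```

```bash
STEP=50 python3 plan.py 0.5 525.9 306.7 126.5 45
```

```text
49.15 [0.5252 0.3079 0.153 ] [-179.93   -0.29   45.03] 1
0.5 -0.0004 0.0014 0.0264 -0.07 -0.29 0.03
```

carry_out(increments="0.5 -0.0004 0.0012 0.013 -0.1 -0.3 0; 0.5 0 0 0.012 0 0 0; 0.5 0 0 0 0 0 0; 0.35 0 0 0 0 0 0; 0.15 0 0 0 0 0 0; 0.1 0 0 0 0 0 0; 0.1 0 0 0 0 0 0; 0.1 0 0 0 0 0 0; 0.1 0 0 0 0 0 0", force=35)

```text
time_s: 50.28
tool_pos: [0.5266, 0.3073, 0.1281]
tool_rot: [179.9, -0.1, 45.0]
force: [1.3, -0.5, -0.3]
grip_width: 0.015
```

```bash
STEP=52 python3 plan.py 0.1 527 305 205 45 626 -180 200 5
```

```text
50.275 [0.5266 0.3073 0.1281] [ 1.7994e+02 -1.3000e-01  4.5030e+01] 12
0.1 -0.0006 0.001 -0.0384 0.03 -0.06 0.02; 0.1 -0.0006 0.001 -0.0384 0.03 -0.06 0.02; 0.1 -0.0273 0.0413 0.0005 0 0 4; 0.1 -0.0243 0.0431 0.0005 0 0 4; 0.1 -0.0213 0.0447 0.0005 0 0 4; 0.1 -0.0181 0.0461 0.0005 0 0 4; 0.1 -0.0149 0.0472 0.0005 0 0 4; 0.1 -0.0115 0.0481 0.0005 0 0 4; 0.1 -0.0081 0.0488 0.0005 0 0 4; 0.1 -0.0047 0.0493 0.0005 0 0 4; 0.1 -0.0013 0.0495 0.0005 0 0 4; 0.1 0.0022 0.0495 0.0005 0 0 4
```

carry_out(increments="0.1 0 0 -0.03 0 0 0; 0.1 0 0.001 -0.045 0 0 0; 0.1 -0.02 0.03 -0.04 0 0 4; 0.1 -0.024 0.043 0 0 0 4; 0.1 -0.021 0.045 0 0 0 4; 0.1 -0.018 0.046 0 0 0 4; 0.1 -0.015 0.047 0 0 0 4; 0.1 -0.0115 0.048 0 0 0 4; 0.1 -0.008 0.049 0 0 0 4; 0.1 -0.005 0.049 0 0 0 4; 0.1 -0.001 0.049 0 0 0 4; 0.1 0.002 0.045 0 0 0 4; 0.1 0 0 0 0 0 0; 0.1 0 0 0 0 0 0")

```text
time_s: 52.02
tool_pos: [0.6225, -0.1726, 0.2468]
tool_rot: [-179.9, -0.5, 4.0]
force: [-0.5, 0.4, -0.8]
grip_width: 0.015
```

```bash
STEP=50 python3 plan.py 0.1 626 -190.5 215 3
```

```text
52.025 [ 0.6225 -0.1726  0.2468] [-179.87   -0.48    4.  ] 1
0.1 0.002 0.0181 0.0318 -0.14 -0.47 1
```

carry_out(increments="0.1 0.002 0.018 0.02 -0.1 -0.5 1; 0.1 0 0 0.03 0 0 0; 0.1 0 0 0.01 0 0 0; 0.1 0 0 0 0 0 0; 0.1 0 0 0 0 0 0")

```text
time_s: 52.65
tool_pos: [0.6283, -0.1834, 0.1873]
tool_rot: [-179.8, -0.2, 3.6]
force: [-0.5, -0.1, -0.2]
grip_width: 0.0151
```

```bash
STEP=50 python3 plan.py 0.1 625.9 -190.6 178 3
```

```text
52.65 [ 0.6283 -0.1834  0.1873] [-1.7976e+02 -1.7000e-01  3.6100e+00] 1
0.1 -0.0029 0.0071 0.0092 -0.24 -0.17 0.61
```

carry_out(increments="0.1 -0.0029 0.0071 0.004 -0.2 -0.2 0.6; 0.1 0 0 0.003 0 0 0; 0.1 0 0 0 0 0 0; 0.1 0 0 0 0 0 0")

```text
time_s: 53.15
tool_pos: [0.6266, -0.1915, 0.182]
tool_rot: [180.0, -0.2, 3.0]
force: [0.6, 0.1, 0.2]
grip_width: 0.0147
```

```bash
STEP=50 python3 plan.py 0.1 625.9 -190.6 176 3;python3 - <<'E'
from pinv import *
o=get_obs();T,S=shots('s13');p=o['tool_pos'];
ov(S,p[0],p[1]-.001,p[2]-.1241,'g2')
E
```

```text
53.15 [ 0.6266 -0.1915  0.182 ] [ 1.7998e+02 -1.5000e-01  2.9700e+00] 1
0.1 -0.0006 -0.001 0.006 0.02 -0.15 -0.03
373 233
```

View pics/g2.png

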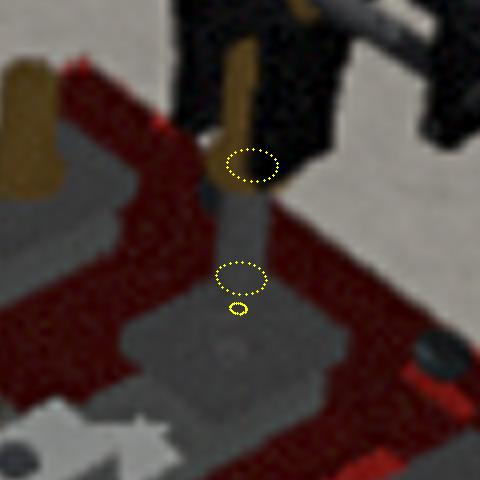

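Consistent with the pin at the TCP axis. Insert.

carry_out(increments="0.1 -0.0006 -0.001 0.005 0 -0.15 0; 0.1 0 0 0.005 0 0 0; 0.1 0 0 0.004 0 0 0; 0.1 0 0 0 0 0 0")

```text
time_s: 53.75
tool_pos: [0.6257, -0.1899, 0.1665]
tool_rot: [-180.0, 0.1, 3.0]
force: [0.3, 0.2, -0.5]
grip_width: 0.0151
```

```bash
STEP=50 python3 plan.py 0.1 625.9 -190.6 150 3
```

```text
53.75 [ 0.6257 -0.1899  0.1665] [-1.7999e+02  6.0000e-02  3.0100e+00] 1
0.1 0.0001 0.0007 0.0165 -0.01 0.06 0.01
```

carry_out(increments="0.1 0 0.0005 0.007 0 0 0; 0.1 0 0 0.007 0 0 0; 0.1 0 0 0.006 0 0 0")

```text
time_s: 54.12
tool_pos: [0.6262, -0.1906, 0.1458]
tool_rot: [180.0, -0.0, 3.0]
force: [0.6, 0.3, -0.5]
grip_width: 0.0148
```

carry_out(increments="0.1 0 0 0.006 0 0 0; 0.1 0 0 0.006 0 0 0; 0.1 0 0 0.004 0 0 0")

```text
time_s: 54.5
tool_pos: [0.6262, -0.1905, 0.1283]
tool_rot: [180.0, -0.0, 3.0]
force: [0.3, 0.7, -0.3]
grip_width: 0.0149
```

Home at TCP ≈127.1.

carry_out(increments="0.1 0 0 0.0015 0 0 0; 0.1 0 0 0.001 0 0 0; 0.1 0 0 0 0 0 0")

```text
time_s: 54.88
tool_pos: [0.6263, -0.1907, 0.1273]
tool_rot: [-180.0, -0.0, 3.0]
force: [-0.5, -0.1, -1.1]
grip_width: 0.0152
```

carry_out(increments="0.25 0 0 0 0 0 0; 0.45 0 0 0 0 0 0; 0.5 0 0 -0.02 0 0 0; 0.5 0 0 -0.05 0 0 0; 0.5 -0.01 -0.03 -0.05 0 0 -3; 0.5 -0.02 -0.05 -0.02 0 0 -4; 0.5 -0.02 -0.05 0 0 0 -4; 0.5 -0.02 -0.05 0 0 0 -4; 0.5 -0.015 -0.05 0 0 0 -4; 0.5 -0.01 -0.05 0 0 0 -4; 0.5 -0.01 -0.05 0 0 0 -4; 0.5 -0.01 -0.05 0 0 0 -4; 0.5 0 -0.05 0 0 0 -4; 0.5 0 -0.04 0 0 0 -4; 0.5 0 0 0 0 0 0")

```text
time_s: 56.75
tool_pos: [0.3483, 0.2187, 0.2875]
tool_rot: [179.5, -1.4, 42.7]
force: [-1.0, -0.3, 0.5]
grip_width: 0.0435
```

```bash
python3 chk.py s14;STEP=50 python3 plan.py 0.5 450.1 300.1 180 45
```

```text
C [ 561.7 -265. ] -4.57 0.54 175 eye 631.4583183242733 -270.5829761344235
B [ 555.1 -193.6] 1.31 0.18 361 eye 625.0569046783736 -191.96520988673117
A [ 554. -116.] 1.28 0.21 347 eye 623.9890744998847 -114.43224728752539
56.85 [0.3502 0.2165 0.2874] [179.45  -1.41  42.42] 4
0.5 0.0319 0.0011 0.0277 0.14 -0.35 -0.65; 0.5 0.032 0.0016 0.0275 0.14 -0.35 -0.65; 0.5 0.0322 0.002 0.0273 0.14 -0.35 -0.65; 0.5 0.0323 0.0024 0.0271 0.14 -0.35 -0.65
```

View pics/f2.png

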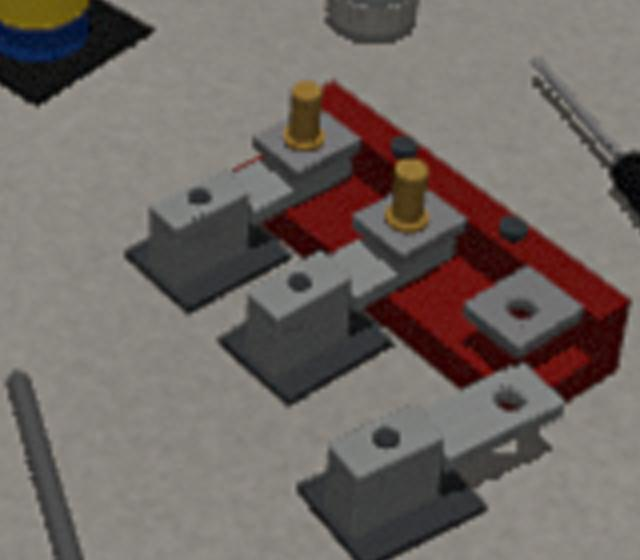

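```bash
python3 - <<'E'
from look import *
T,S=pickle.load(open('s14.pkl','rb'));C=np.load('C.npy');T=corr(T,C[:6]);S=corr(S,C[6:])
crop(T,380,225,100,100,6,'f1')
f=lambda a,b:(a/4+300,b/4+220)
b=unproj(S,*f(386,437),.046);e=unproj(S,*f(511,399),.034);print(b,e)
x0=[b[0],b[1],np.arctan2(e[1]-b[1],e[0]-b[0])]
for pp in([T],[S],[T,S]):
    x,r,k=fit(pp,LEVER,x0,R=4);print(np.round(x[:2]*1000,1),np.degrees(x[2]),r,k)
crop(T,380,225,100,100,6,'f1',[(LEVER,x,0)])
E
STEP=50 python3 plan.py 0.6 520 100 270 30 520 -200 260 10
```

```text
[ 0.52505035 -0.29216113  0.046     ] [ 0.59421462 -0.30070446  0.034     ]
[ 524.8 -292.4] -5.721694693196686 0.1110880891698211 252
[ 523.4 -293.3] -4.3845845068462035 0.4328088397394409 246
[ 524.1 -292.6] -5.268908226868748 0.19011126834364972 495
56.85 [0.3502 0.2165 0.2874] [179.45  -1.41  42.42] 12
0.6 0.0093 0.0401 0.0041 0.08 -0.29 2.48; 0.6 0.011 0.0396 0.004 0.08 -0.29 2.48; 0.6 0.0127 0.0391 0.0039 0.08 -0.29 2.48; 0.6 0.0144 0.0385 0.0038 0.08 -0.29 2.48; 0.6 0.0161 0.0379 0.0036 0.08 -0.29 2.48; 0.6 -0.0214 0.0371 0.0014 0 0 2.86; 0.6 -0.0196 0.0381 0.0014 0 0 2.86; 0.6 -0.0176 0.0391 0.0014 0 0 2.86; 0.6 -0.0157 0.0399 0.0014 0 0 2.86; 0.6 -0.0136 0.0406 0.0014 0 0 2.86; 0.6 -0.0116 0.0413 0.0014 0 0 2.86; 0.6 -0.0095 0.0418 0.0014 0 0 2.86
```

View pics/f1.png

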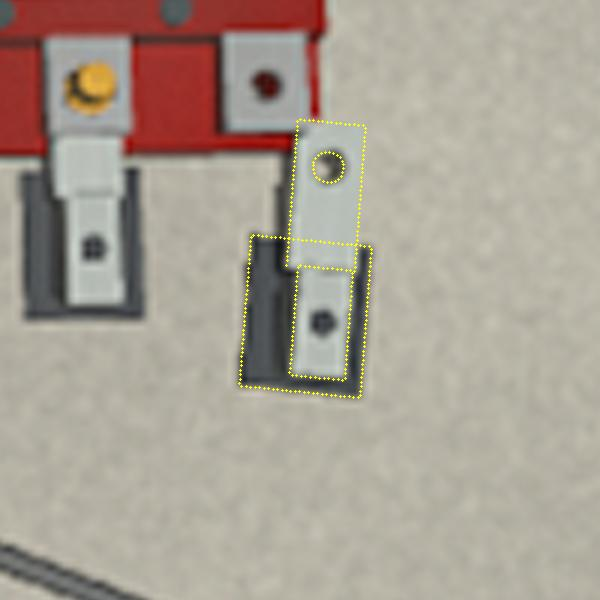

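carry_out(increments="0.6 0.009 0.04 0.004 0 -0.3 2.5; 0.6 0.011 0.04 0.004 0 -0.3 2.5; 0.6 0.013 0.039 0.004 0 -0.3 2.5; 0.6 0.014 0.039 0.004 0 -0.3 2.5; 0.6 0.016 0.038 0.004 0 -0.3 2.5; 0.6 -0.021 0.037 0.001 0 0 2.8; 0.6 -0.02 0.038 0.001 0 0 2.8; 0.6 -0.018 0.039 0.001 0 0 2.8; 0.6 -0.016 0.04 0.001 0 0 2.8; 0.6 -0.014 0.041 0.001 0 0 2.8; 0.6 -0.012 0.041 0.001 0 0 2.8; 0.6 -0.01 0.042 0.001 0 0 2.8; 0.6 0 0 0 0 0 0")

```text
time_s: 58.48
tool_pos: [0.5142, -0.2434, 0.2741]
tool_rot: [178.9, -0.8, 6.7]
force: [-0.6, -0.0, -0.1]
grip_width: 0.052
```

```bash
STEP=50 python3 plan.py 0.6 537.4 -285 200 -5.5
```

```text
58.475 [ 0.5142 -0.2434  0.2741] [178.94  -0.77   6.72] 2
0.6 0.0086 0.0213 0.0376 0.49 -0.44 6.11; 0.6 0.0111 0.0206 0.0373 0.49 -0.44 6.11
```

carry_out(increments="0.6 0.009 0.021 0.03 0.5 -0.4 6; 0.6 0.011 0.021 0.03 0.5 -0.4 6; 0.6 0 0 0.03 0 0 0; 0.6 0 0 0 0 0 0; 0.6 0 0 0 0 0 0")

```text
time_s: 59.1
tool_pos: [0.539, -0.2886, 0.1867]
tool_rot: [-180.0, -0.3, -5.9]
force: [0.3, 0.1, 0.4]
grip_width: 0.0527
```

```bash
STEP=50 python3 plan.py 0.6 537.4 -292.7 120 -5.5
```

```text
59.1 [ 0.539  -0.2886  0.1867] [-179.99   -0.34   -5.88] 2
0.6 -0.0008 0.0021 0.0334 0 -0.17 -0.19; 0.6 -0.0007 0.0021 0.0334 0 -0.17 -0.19
```

carry_out(increments="0.6 -0.001 0.002 0.03 0 -0.2 -0.2; 0.6 -0.001 0.002 0.03 0 -0.2 -0.2; 0.6 0 0 0.02 0 0 0; 0.6 0 0 0 0 0 0; 0.6 0 0 0 0 0 0")

```text
time_s: 59.72
tool_pos: [0.5421, -0.2926, 0.1133]
tool_rot: [180.0, -0.7, -5.3]
force: [0.1, -0.1, 0.6]
grip_width: 0.0521
```

```bash
STEP=50 python3 plan.py 0.6 537.4 -292.7 80.8 -5.5
```

```text
59.725 [ 0.5421 -0.2926  0.1133] [179.95  -0.7   -5.26] 1
0.6 -0.005 0.0005 0.0324 0.05 -0.7 0.24
```

carry_out(increments="0.6 -0.005 0.0005 0.016 0 -0.7 0.2; 0.6 0 0 0.014 0 -0.1 0; 0.6 0 0 0 0 0 0; 0.6 0 0 0 0 0 0")

```text
time_s: 60.22
tool_pos: [0.5378, -0.2929, 0.0827]
tool_rot: [179.9, 0.0, -5.5]
force: [-0.5, -0.1, 1.4]
grip_width: 0.052
```

```bash
STEP=50 python3 plan.py 0.6 537.4 -292.7 80.8 -5.5
```

```text
60.225 [ 0.5378 -0.2929  0.0827] [ 1.7993e+02  2.0000e-02 -5.4600e+00] 1
0.6 -0.0004 -0.0002 0.0019 0.07 0.02 0.04
```

carry_out(increments="0.5 0 0 0.0015 0 0 0; 0.35 0 0 0 0 0 0; 0.2 0 0 0 0 0 0; 0.2 0 0 0 0 0 0; 0.2 0 0 0 0 0 0; 0.2 0 0 0 0 0 0", force=30)

```text
time_s: 60.98
tool_pos: [0.5382, -0.2931, 0.0818]
tool_rot: [179.9, -0.1, -5.5]
force: [-0.2, -0.5, -0.3]
grip_width: 0.024
```

```bash
python3 - <<'E'
import numpy as np
from cell import *;o=get_obs();p=o['tool_pos']*1000;print(p,o['tool_rot'],o['force'],o['grip_width'],o['time_s'])
a=np.radians(-5.5);d=p[:2]-[524.5,-292.5];print('along',d@[np.cos(a),np.sin(a)],'lat',d@[-np.sin(a),np.cos(a)])
E
STEP=20 python3 plan.py 0.2 510 -290 83.5 -5 507 -271.5 83.5 1.43
```

```text
[ 538.20893947 -293.13516894   81.79442784] [ 1.79920608e+02 -5.33704531e-02 -5.45813436e+00] [-0.19747674 -0.45568075 -0.31927853] 0.02397163886984633 60.975
along 13.70670448107908 lat 0.6816988717124601
60.975 [ 0.5382 -0.2931  0.0818] [ 1.7992e+02 -5.0000e-02 -5.4600e+00] 3
0.2 -0.0142 -0.0002 -0.0009 0.04 -0.03 -0.23; 0.2 -0.0142 -0.0003 -0.0009 0.04 -0.03 -0.23; 0.2 -0.0046 -0.0182 0 0 0 -6.43
```

carry_out(increments="0.2 -0.01 0 -0.0015 0 0 0; 0.2 -0.014 0 -0.001 0 0 0; 0.2 -0.006 -0.01 0 0 0 -3.2; 0.2 -0.003 -0.011 0 0 0 -3.6; 0.2 0 0 0 0 0 0; 0.2 0 0 0 0 0 0")

```text
time_s: 61.72
tool_pos: [0.502, -0.2663, 0.0832]
tool_rot: [-179.9, 0.1, 1.8]
force: [0.5, 0.2, -3.1]
grip_width: 0.024
```

```bash
STEP=15 python3 plan.py 0.2 510 -271.4 83.8 1.43
```

```text
61.725 [ 0.502  -0.2663  0.0832] [-1.7992e+02  1.1000e-01  1.7700e+00] 1
0.2 0.0079 0.0053 -0.0007 -0.08 0.11 0.34
```

carry_out(increments="0.2 0.006 0.0053 -0.0005 -0.1 0.1 0.3; 0.2 0 0 0 0 0 0; 0.2 0.013 0 0 0 0 0; 0.2 0.013 0 0 0 0 0; 0.2 0 0 0 0 0 0")

```text
time_s: 62.35
tool_pos: [0.5377, -0.2719, 0.0837]
tool_rot: [179.9, -0.1, 1.4]
force: [-0.3, -0.5, -2.4]
grip_width: 0.0239
```

```bash
STEP=15 python3 plan.py 0.2 571.4 -269.9 83.5 1.43
```

```text
62.35 [ 0.5377 -0.2719  0.0837] [ 1.7988e+02 -6.0000e-02  1.4200e+00] 3
0.2 0.0113 -0.0004 0.0001 0.04 -0.02 0; 0.2 0.0113 -0.0004 0.0001 0.04 -0.02 0; 0.2 0.0113 -0.0004 0.0001 0.04 -0.02 0
```

carry_out(increments="0.2 0.0113 -0.0004 0 0 0 0; 0.2 0.0113 -0.0004 0 0 0 0; 0.2 0.0085 -0.0004 0 0 0 0; 0.2 0 0 0.001 0 0 0; 0.2 0 0 0 0 0 0")

```text
time_s: 62.98
tool_pos: [0.5708, -0.2696, 0.0822]
tool_rot: [179.9, 0.0, 1.5]
force: [-0.5, 0.2, -2.6]
grip_width: 0.0236
```

```bash
STEP=15 python3 plan.py 0.2 571.4 -269.9 81.8 1.43
```

```text
62.975 [ 0.5708 -0.2696  0.0822] [1.7989e+02 1.0000e-02 1.4500e+00] 1
0.2 0.0006 0.0003 0.0004 0.11 0.01 0.02
```

Lower, release, and go fetch the last pin.

carry_out(increments="0.2 0.0005 0.0002 0.0006 0 0 0; 0.2 0 0 0.0003 0 0 0; 0.3 0 0 0 0 0 0; 0.45 0 0 0 0 0 0; 0.5 0 0 -0.01 0 0 0; 0.5 0 0 -0.04 0 0 0; 0.5 0 0 -0.05 0 0 0; 0.5 -0.01 -0.04 -0.05 0 0 0; 0.5 -0.02 -0.05 -0.02 0 0 -3; 0.5 -0.02 -0.05 0 0 0 -4; 0.5 -0.02 -0.05 0 0 0 -4; 0.5 -0.02 -0.05 0 0 0 -4; 0.5 -0.01 -0.05 0 0 0 -4; 0.5 0 -0.05 0 0 0 -4; 0.5 0 -0.05 0 0 0 -4; 0.5 0.01 -0.05 0 0 0 -4; 0.5 0.02 -0.05 0 0 0 -4; 0.5 0.02 -0.04 0 0 0 -4; 0.5 0 0 0 0 0 0")

```text
time_s: 65.35
tool_pos: [0.3587, 0.2492, 0.2648]
tool_rot: [179.5, -1.2, 41.1]
force: [0.8, -1.0, -0.5]
grip_width: 0.0434
```

```bash
python3 chk.py s15;STEP=50 python3 plan.py 0.5 450.1 300.1 185 45
```

```text
C [ 555.8 -271.3] 1.64 0.21 347 eye 625.7275127247505 -269.31346720884284
B [ 555.1 -193.6] 1.3 0.18 361 eye 625.045411598833 -191.978776202289
A [ 554. -116.] 1.3 0.21 347 eye 623.9697608307374 -114.42090114781294
65.45 [0.36   0.246  0.2647] [179.49  -1.21  40.73] 3
0.5 0.0339 0.0057 0.0274 0.19 -0.4 -1.43; 0.5 0.034 0.0066 0.0271 0.19 -0.4 -1.43; 0.5 0.034 0.0076 0.0268 0.19 -0.4 -1.43
```

View pics/f1.png

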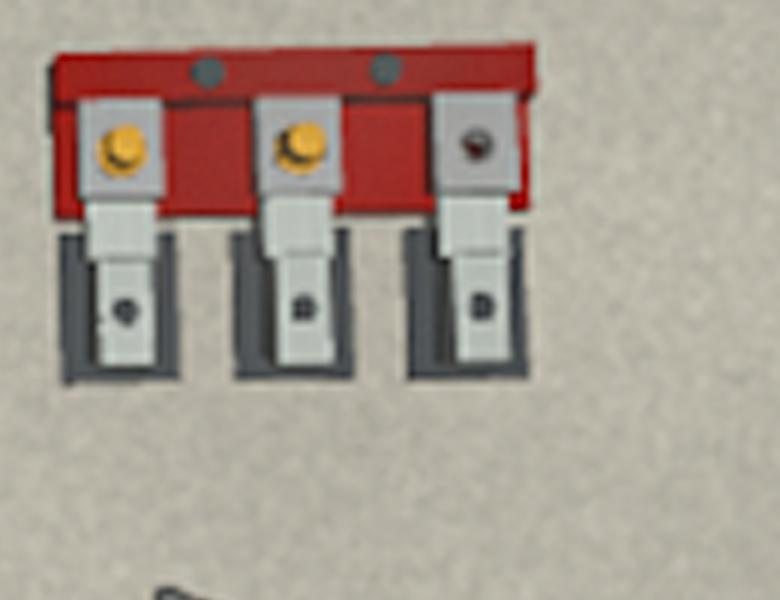

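carry_out(increments="0.5 0.034 0.006 0.02 0.2 -0.4 -1.4; 0.5 0.034 0.007 0.02 0.2 -0.4 -1.4; 0.5 0.034 0.008 0.02 0.2 -0.4 -1.4; 0.5 0 0 0.015 0 0 0; 0.5 0 0 0 0 0 0; 0.5 0 0 0 0 0 0")

```text
time_s: 66.2
tool_pos: [0.4572, 0.291, 0.1933]
tool_rot: [180.0, -0.2, 44.1]
force: [0.5, 0.9, 0.5]
grip_width: 0.0436
```

```bash
STEP=50 python3 plan.py 0.5 450.1 300.1 150 45
```

```text
66.2 [0.4572 0.291  0.1933] [179.99  -0.24  44.1 ] 1
0.5 0.0011 -0.0115 0.0434 0.01 -0.24 -0.9
```

carry_out(increments="0.5 0.0011 -0.0115 0.01 0 -0.2 -0.9; 0.5 0 0 0.025 0 0 0; 0.5 0 0 0.008 0 0 0; 0.5 0 0 0 0 0 0; 0.5 0 0 0 0 0 0")

```text
time_s: 66.82
tool_pos: [0.448, 0.3029, 0.1524]
tool_rot: [-179.9, -0.4, 45.2]
force: [0.5, -0.3, 0.4]
grip_width: 0.0435
```

```bash
STEP=50 python3 plan.py 0.5 450.1 300.1 126.5 45
```

```text
66.825 [0.448  0.3029 0.1524] [-179.86   -0.38   45.24] 1
0.5 -0.0007 0.0036 0.0259 -0.14 -0.38 0.24
```

carry_out(increments="0.5 -0.0007 0.0032 0.013 -0.1 -0.4 0.2; 0.5 0 0 0.012 0 0 0; 0.5 0 0 0 0 0 0; 0.5 0 0 0 0 0 0")

```text
time_s: 67.32
tool_pos: [0.4504, 0.3002, 0.1263]
tool_rot: [-180.0, -0.0, 45.0]
force: [-1.0, 0.7, -0.4]
grip_width: 0.0436
```

```bash
STEP=50 python3 plan.py 0.5 450.1 300.1 127 45
```

```text
67.325 [0.4504 0.3002 0.1263] [-1.7998e+02 -1.0000e-02  4.5010e+01] 1
0.5 -0.0003 -0.0002 -0.0007 -0.02 -0.01 0.01
```

carry_out(increments="0.35 0 0 -0.0005 0 0 0; 0.15 0 0 0 0 0 0; 0.1 0 0 0 0 0 0; 0.1 0 0 0 0 0 0; 0.1 0 0 0 0 0 0; 0.1 0 0 0 0 0 0", force=35)

```text
time_s: 68.08
tool_pos: [0.4507, 0.3005, 0.1275]
tool_rot: [-180.0, -0.1, 45.0]
force: [-0.1, -0.0, -0.5]
grip_width: 0.0152
```

```bash
STEP=50 python3 plan.py 0.1 450 300 245 45 520 0 245 25 618 -255 245 5
```

```text
68.075 [0.4507 0.3005 0.1275] [-1.7998e+02 -9.0000e-02  4.5010e+01] 16
0.1 -0.0002 -0.0001 -0.0392 -0.01 -0.03 0; 0.1 -0.0002 -0.0001 -0.0392 -0.01 -0.03 0; 0.1 -0.0003 -0.0001 -0.0392 -0.01 -0.03 0; 0.1 -0.0232 0.0374 0 0 0 2.86; 0.1 -0.0213 0.0385 0 0 0 2.86; 0.1 -0.0194 0.0395 0 0 0 2.86; 0.1 -0.0174 0.0404 0 0 0 2.86; 0.1 -0.0154 0.0412 0 0 0 2.86; 0.1 -0.0133 0.042 0 0 0 2.86; 0.1 -0.0112 0.0426 0 0 0 2.86; 0.1 -0.0032 0.0454 0 0 0 3.33; 0.1 -0.0005 0.0455 0 0 0 3.33; 0.1 0.0021 0.0455 0 0 0 3.33; 0.1 0.0048 0.0453 0 0 0 3.33; 0.1 0.0074 0.0449 0 0 0 3.33; 0.1 0.01 0.0444 0 0 0 3.33
```

carry_out(increments="0.1 0 0 -0.03 0 0 0; 0.1 0 0 -0.045 0 0 0; 0.1 0 0 -0.042 0 0 0; 0.1 -0.023 0.037 0 0 0 2.8; 0.1 -0.021 0.038 0 0 0 2.8; 0.1 -0.019 0.039 0 0 0 2.8; 0.1 -0.017 0.04 0 0 0 2.8; 0.1 -0.015 0.041 0 0 0 2.8; 0.1 -0.013 0.042 0 0 0 2.8; 0.1 -0.011 0.043 0 0 0 2.8; 0.1 -0.003 0.045 0 0 0 3.3; 0.1 0 0.045 0 0 0 3.3; 0.1 0.002 0.045 0 0 0 3.3; 0.1 0.005 0.045 0 0 0 3.3; 0.1 0.007 0.045 0 0 0 3.3; 0.1 0.01 0.04 0 0 0 3.3; 0.1 0 0 0 0 0 0; 0.1 0 0 0 0 0 0")

```text
time_s: 70.32
tool_pos: [0.6083, -0.2823, 0.2392]
tool_rot: [-179.9, 0.4, 3.0]
force: [-0.0, 1.4, -1.2]
grip_width: 0.0148
```

```bash
STEP=50 python3 plan.py 0.1 627.7 -268.5 205 3
```

```text
70.325 [ 0.6083 -0.2823  0.2392] [-179.88    0.44    2.97] 1
0.1 0.0204 -0.0127 0.034 -0.12 0.44 -0.03
```

carry_out(increments="0.1 0.019 -0.0127 0.02 -0.1 0.4 0; 0.1 0 0 0.02 0 0 0; 0.1 0 0 0.012 0 0 0; 0.1 0 0 0 0 0 0; 0.1 0 0 0 0 0 0")

```text
time_s: 70.95
tool_pos: [0.6276, -0.2621, 0.1817]
tool_rot: [-179.7, 0.1, 3.3]
force: [0.5, 0.4, -0.7]
grip_width: 0.015
```

```bash
STEP=50 python3 plan.py 0.1 627.7 -268.5 178 3
```

```text
70.95 [ 0.6276 -0.2621  0.1817] [-1.7973e+02  1.1000e-01  3.3300e+00] 1
0.1 -0.0002 0.0064 0.0037 -0.27 0.11 0.33
```

carry_out(increments="0.1 -0.0002 0.006 0 -0.3 0.1 0.3; 0.1 0 0 0.002 0 0 0; 0.1 0 0 0 0 0 0; 0.1 0 0 0 0 0 0")

```text
time_s: 71.45
tool_pos: [0.628, -0.27, 0.1816]
tool_rot: [179.9, -0.2, 2.9]
force: [-0.6, 0.9, -1.0]
grip_width: 0.0151
```

```bash
STEP=50 python3 plan.py 0.1 627.7 -268.5 176 3;python3 - <<'E'
from pinv import *
o=get_obs();T,S=shots('s16');p=o['tool_pos'];
ov(S,p[0],p[1]-.001,p[2]-.1235,'g2')
E
```

```text
71.45 [ 0.628  -0.27    0.1816] [ 1.7986e+02 -1.6000e-01  2.9300e+00] 1
0.1 -0.0002 -0.0015 0.0055 0.14 -0.16 -0.07
402 255
```

View pics/g2.png

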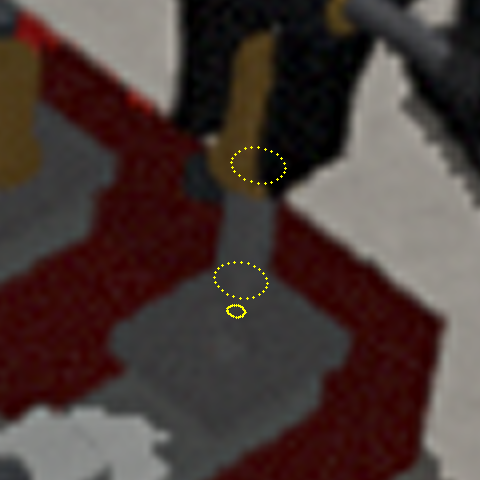

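carry_out(increments="0.1 -0.0002 -0.0015 0.004 0.1 -0.1 0; 0.1 0 0 0.005 0 0 0; 0.1 0 0 0.004 0 0 0; 0.1 0 0 0 0 0 0")

```text
time_s: 72.05
tool_pos: [0.6276, -0.2678, 0.167]
tool_rot: [-180.0, 0.0, 3.0]
force: [-0.3, 0.1, -0.9]
grip_width: 0.0151
```

```bash
STEP=50 python3 plan.py 0.1 627.7 -268.5 150 3
```

```text
72.05 [ 0.6276 -0.2678  0.167 ] [-179.99    0.      2.97] 1
0.1 0.0001 0.0007 0.017 -0.01 0 -0.03
```

carry_out(increments="0.1 0 0.0006 0.006 0 0 0; 0.1 0 0 0.006 0 0 0; 0.1 0 0 0.005 0 0 0")

```text
time_s: 72.42
tool_pos: [0.6278, -0.2686, 0.1492]
tool_rot: [180.0, -0.0, 3.0]
force: [-0.7, 1.4, -0.7]
grip_width: 0.0145
```

carry_out(increments="0.1 0 0 0.005 0 0 0; 0.1 0 0 0.005 0 0 0; 0.1 0 0 0.005 0 0 0")

```text
time_s: 72.8
tool_pos: [0.6278, -0.2686, 0.133]
tool_rot: [180.0, -0.0, 3.0]
force: [-0.2, 0.3, 0.3]
grip_width: 0.0151
```

Home at TCP ≈126.5.

carry_out(increments="0.1 0 0 0.004 0 0 0; 0.1 0 0 0.002 0 0 0; 0.1 0 0 0.0008 0 0 0; 0.1 0 0 0 0 0 0")

```text
time_s: 73.3
tool_pos: [0.6279, -0.2686, 0.1267]
tool_rot: [-180.0, -0.0, 3.0]
force: [0.1, 0.5, -1.2]
grip_width: 0.0149
```

carry_out(increments="0.25 0 0 0 0 0 0; 0.45 0 0 0 0 0 0; 0.5 0 0 -0.02 0 0 0; 0.5 0 0 -0.05 0 0 0; 0.5 -0.01 -0.03 -0.05 0 0 -3; 0.5 -0.03 -0.05 -0.02 0 0 -4; 0.5 -0.03 -0.05 0 0 0 -4; 0.5 -0.02 -0.05 0 0 0 -4; 0.5 -0.02 -0.05 0 0 0 -4; 0.5 -0.01 -0.05 0 0 0 -4; 0.5 -0.01 -0.05 0 0 0 -4; 0.5 -0.01 -0.05 0 0 0 -4; 0.5 0 -0.05 0 0 0 -4; 0.5 0 -0.04 0 0 0 -4; 0.5 0 0 0 0 0 0; 0.5 0 0 0 0 0 0")

```text
time_s: 75.3
tool_pos: [0.3418, 0.1263, 0.2815]
tool_rot: [179.3, -0.6, 41.6]
force: [-1.1, -1.2, 0.4]
grip_width: 0.0438
```

```bash
python3 chk.py s17; python3 - <<'E'
from look import *
T,S=pickle.load(open('s17.pkl','rb'));C=np.load('C.npy');T=corr(T,C[:6]);S=corr(S,C[6:])
cv2.imwrite('pics/full.png',T['img'])
for n,x0 in(('b0',[.624,-.1135,0]),('b1',[.626,-.1915,0]),('b2',[.6279,-.2695,0])):
    x,r,k=fit([T,S],PINR,x0,.003,fixyaw=True);print(n,np.round((x[:2]-x0[:2])*1000,1),r.round(2),k)
x,r,k=fit([T,S],CAPR,[.597,.098,0],.027,fixyaw=True);print('cap',x,r)
B=cat(circ(0,0,0,31,48));x,r,k=fit([S],B,[.597,.098,0],.004,R=2,fixyaw=True);print('blue rim',x,r)
E
```

```text
C [ 555.8 -271.3] 1.66 0.22 348 eye 625.7383156074227 -269.3032808073105
B [ 555.1 -193.6] 1.29 0.19 361 eye 625.0485320632184 -192.01118229903224
A [ 554. -116.] 1.3 0.21 347 eye 623.9766852152594 -114.42691989954848
b0 [-0.8 -0.9] 0.29 60
b1 [-0.8 -0.1] 0.13 60
b2 [-0.6  0.2] 0.16 60
cap [0.59678924 0.09855848 0.        ] 0.25918203258769845
blue rim [0.59624273 0.09858441 0.        ] 0.10627834738314582
```

View pics/f2.png

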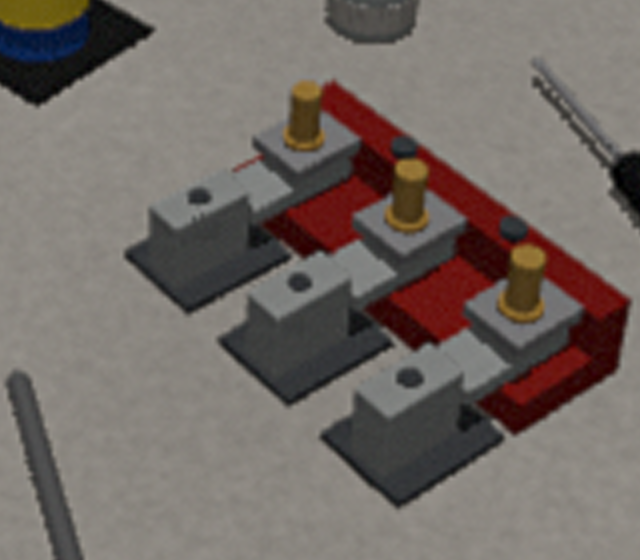

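View pics/full.png

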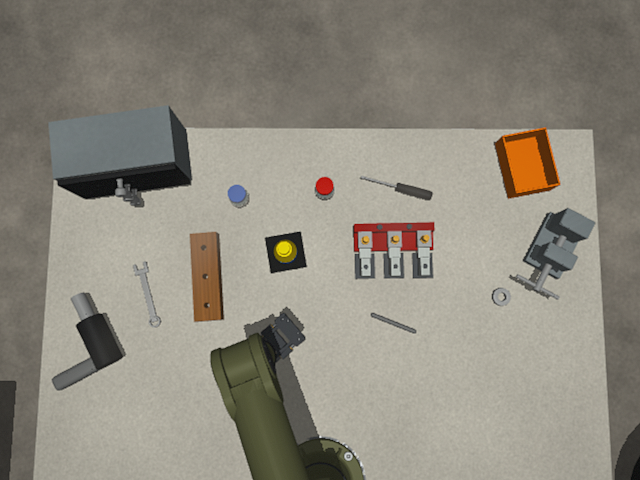

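```bash
python3 -c "
from cell import *
print(sign_off())"
```

```text
the job is handed in; nothing more can be done
None
```

I fitted all three levers, each in its own clevis with a pin pushed home, and stacked both caps on the mat. I handed the job in at about 75 s; the hand-in gives no verdict.

- **Levers and pins:** In the last pictures the collars sit on the steel tines, and the gripper height at the final push puts each tip at about 3 mm. The pin heads measured within 1.2 mm of the bore axes. The lever eyes measured 0.9 mm (left), 1.1 mm (middle) and 2.2 mm (right) from their bores. The right figure disagrees with the geometry: a 12 mm pin through both 13.5 mm holes leaves about 1.5 mm of play. Camera error probably explains it, and both are under the 4 mm limit.
- **Caps:** Yellow is nested over blue, mouth down, less than 1 mm off one axis and about 1 mm from the mat's centre, at the fully seated height.
- **Knocked lever:** The right lever was knocked out of its clevis partway through. I picked it up, put it back in and pinned it.
- **Other things:** The rack is empty, as there was no spare pin. The bystanders look unmoved in the final top picture, by eye rather than measured. The gripper was clear of everything when I handed in.

The two cameras first disagreed by up to about 5 mm. I corrected their calibration against the scene, and allowed for a further 1 mm sideways offset that showed up when gripping.

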